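# Change over the sample shaker

## Robot

A 6-joint arm with a two-finger parallel gripper is mounted at the origin on the work surface. World frame = base frame: x ahead of the robot, y to its left, z up, the work surface at z = 0. Lengths are in m, angles in rad, forces in N, time in s.
With the tool pointing down it reaches from about 0.35 to 0.775 m from the base axis. Payload 5.5 kg.
Tool frame: the origin (TCP) lies at the very end of the fingers, on their centre line; the grasp point (between the pads) lies 19 mm behind it; y points along the fingers, z is the direction in which the jaws open and shut, and the axes are right-handed (so a half turn about y gives the same grasp; the last joint's range is limited). The gripper opens to 85 mm and grips with 20 to 120 N. Pads are 22 mm wide; open, the fingers measure 114 mm over their backs; the gripper's body (76 mm by 85 mm) begins 54 mm behind the grasp point. The pads swing forward as they close: fully open they stand 13 mm farther back than shut.
Start: joints at [1.186, 0.313, 0.046, 1.304, 0, 1.431], TCP at [0.139, 0.558, 0.231] pointing down, gripper open.
Joint ranges: [-2.76, 2.76], [-0.86, 1.69], [-1.03, 1.26], [-2.2, 2.34], [-1.47, 1.5], [-3.14, 3.14]. Speed limits (rad/s): [2.57, 2.57, 3.14, 3.14, 3.14, 3.14].

## Interface

Orientations are given as a unit quaternion [w, x, y, z].
In Python, from workcell import env gives the robot as it stands.
- The arm moves only by the shell command python3 -m inch 'ROWS' [OPENING] [FORCE]. ROWS is JSON, a list that holds one entry, the list of rows, each a list of 4 numbers: the shift along the tool's x, y, z in mm, then the turn about the tool's y in degrees. In form: [[[tx, ty, tz, spin], ...]]. A call has 1 to 10 rows; each row is the pose to reach, as a shift and turn from the pose commanded when the call began, along the tool's axes at that moment; what a row does not reach only later rows make up. A row lasts 1/10 s, in which the tool goes at most 50 mm and 8.59 degrees, less where a joint would pass 70% of its speed; a pose out of reach is approached as far as the arm can. A call with a gripper value outside its range is refused whole. OPENING is the finger opening in mm, from 0 to 85.4, set as the call begins (- or left out, the last holds). The fingers move at their own pace and stop on an object; FORCE is the grip in N (left out, the last holds). Time passes only in rows, so rows that repeat a pose let the fingers close. It gives the time, the measured TCP pose, the force and the opening at its end, in the units of the state.
- env.get_state(): the state, without advancing time (a new reading comes with each control period).
- env.read_camera(name): name is "scene" or "top"; returns the picture (384x512x3 uint8, blue, green, red); there is no depth.
- env.camera_model(name): a dict with "fx", "fy", "cx", "cy" (pixels), "R" (3x3) and "t" (3): a world point X has camera coordinates R X + t. Camera axes: x right, y down, z forward; pixel columns grow to the right and rows downward; lengths in m; the calibration is good to about 2 mm. A picture is of the moment at which its call begins. camera_model takes no time and is no camera call.
- env.hand_in(): hands the job in, once; it reports no verdict.
The state is a dict: "clock": time; "joint_pos": joint angles; "qvel": joint speeds; "tau": joint torques, N m; "tcp_pos": TCP position; "orientation": TCP orientation; "wrist_force": force on the tool from outside, world axes, zero at the start; "ft_torque": the same for the moment, N m; "finger_gap": finger opening in m.
Only numpy, scipy, OpenCV 4.12 (cv2) and the standard library are available. Lean on these libraries where they do the work, as an engineer would, in place of code of your own. Each camera call takes 0.05 s, during which the arm holds its last target.

## Task

Change over the sample shaker: slide its jaw fully open, lift the finished white sample block off the pockets and lay it flat in the steel tray. Then drop every capped sample jar on the bench upright into a pocket of its own, and last of all push the programme plug fully home in the shaker's socket. Leave the jaw open, and leave the beaker and the wash bottle where they are.

Things in the scene. Friction and masses are not known exactly. Their poses are not given: they have to be found in the camera images.
- shaker: heated shaker fixed to the bench, white housing 190 (x) by 331 mm (y from -159 to +172); origin on the bench under the centre of its aluminium pocket block, z up. Block top 75 mm up, with 6 square pockets 52 by 52 mm, 22 mm deep, at x -36, +36, y -55, 0, +55 mm, covered at first by the finished block. Fixed jaw at y +81 to +91, 95 mm high; sliding jaw at the -y end; socket at y +140
- pocket0 (a point): centre of the floor of pocket 0 of the shaker (53 mm above the bench, 22 mm below the pocket block's top)
- pocket1 (a point): centre of the floor of pocket 1 of the shaker (53 mm above the bench, 22 mm below the pocket block's top)
- pocket2 (a point): centre of the floor of pocket 2 of the shaker (53 mm above the bench, 22 mm below the pocket block's top)
- pocket3 (a point): centre of the floor of pocket 3 of the shaker (53 mm above the bench, 22 mm below the pocket block's top)
- pocket4 (a point): centre of the floor of pocket 4 of the shaker (53 mm above the bench, 22 mm below the pocket block's top)
- pocket5 (a point): centre of the floor of pocket 5 of the shaker (53 mm above the bench, 22 mm below the pocket block's top)
- jaw (a joint): sliding jaw of the shaker: 0 = shut (0 to 0.005 at the start), slides along the shaker's -y to 0.055 m = fully open; stiff (3 N), stays where it is left. Shut, its lip reaches 12 mm over the finished block's edge, 2 mm above it, so the block cannot be lifted until the jaw is open
- jaw_grip (a point): centre of the top of the black upright tab on the sliding jaw, the place to pull: the tab is 14 mm thick (shaker's y), 44 mm wide (shaker's x) and stands 42 mm up from the aluminium jaw; its top is 152 mm above the bench. Moves with the jaw
- block: the finished sample block: white lidded slab 120 (its x) by 158 (its y) by 24 mm, 0.45 kg, origin under its centre. On top a grey grip bar 20 mm wide (x), 80 mm long (y), 26 mm high, so its top is 50 mm above the origin. Lies on the pocket block at the start, its axes nearly along the shaker's, 2 mm from each jaw
- tray: low steel tray fixed to the bench, 180 (its x) by 212 mm (its y), walls 5 mm thick and 15 mm high; origin under its centre
- tray_in (a point): centre of the tray's inner floor, 5 mm above the bench, axes as the tray's; the inside is 170 by 202 mm
- jar1: capped brown glass sample jar with white cap, 46 mm diameter, 60 mm high, bottom-heavy, 0.15 kg (give or take a third), upright on the bench; origin at the centre of its underside, z up. There are 3 to 5 jars; an absent one reads None
- jar2: capped brown glass sample jar with white cap, 46 mm diameter, 60 mm high, bottom-heavy, 0.15 kg (give or take a third), upright on the bench; origin at the centre of its underside, z up. There are 3 to 5 jars; an absent one reads None
- jar3: capped brown glass sample jar with white cap, 46 mm diameter, 60 mm high, bottom-heavy, 0.15 kg (give or take a third), upright on the bench; origin at the centre of its underside, z up. There are 3 to 5 jars; an absent one reads None
- jar4: capped brown glass sample jar with white cap, 46 mm diameter, 60 mm high, bottom-heavy, 0.15 kg (give or take a third), upright on the bench; origin at the centre of its underside, z up. There are 3 to 5 jars; an absent one reads None
- jar5: capped brown glass sample jar with white cap, 46 mm diameter, 60 mm high, bottom-heavy, 0.15 kg (give or take a third), upright on the bench; origin at the centre of its underside, z up. There are 3 to 5 jars; an absent one reads None
- plug: programme plug: dark foot 40 (its x) by 28 mm (its y) and 34 mm high (its lowest 6 mm only 36 by 24 mm, as a lead-in), above it a grey head 52 (x) by 40 mm (y) and 36 mm high, 70 mm in all; origin under the centre of the foot, z up. Stands upright on its foot on the bench
- socket (a point): centre of the mouth of the black programme socket on the shaker, 89 mm above the bench; rectangular hole 31 mm (shaker's x) by 43 mm (shaker's y), 36 mm deep, so the plug's x goes along the shaker's y, either way round, with 1.5 mm clearance a side. Home, the plug's shoulder rests on the mouth and its origin is 34 mm below this point
- beaker: bystander: glass beaker, 68 mm across, 85 mm high, origin under its centre; leave it where it is
- wash_bottle: bystander: white plastic wash bottle, 68 mm across, 170 mm high, origin under its centre; leave it where it is
Mind the look-alikes: they are no part of the job. Leave any green or pink look-alike of the jar2 alone. Leave any turquoise look-alike of the jar5 alone.

How it is judged:
On the way, in this order (a step that is already met when the one before it is completed fails the run):
1. the sliding jaw is open (value of joint jaw above 0.04 m), for 0.2 s.
2. the finished block lies flat in the tray (x of block in the frame of tray_in between -0.045 and 0.045 m and y of block in the frame of tray_in between -0.045 and 0.045 m and z of block in the frame of tray_in below 0.006 m and angle between block's own z axis and vertical below 0.06 rad and linear speed of block below 0.03 m/s), for 0.2 s.
3. every jar that is present stands in a pocket (x of jar1 in the frame of shaker between -0.065 and 0.065 m and y of jar1 in the frame of shaker between -0.08 and 0.08 m and z of each of jar1, jar2, jar3, jar4, jar5 in the frame of shaker below 0.059 m and angle between each of jar1, jar2, jar3, jar4, jar5's own z axis and vertical below 0.15 rad and linear speed of each of jar1, jar2, jar3, jar4, jar5 below 0.03 m/s and x of jar2 in the frame of shaker between -0.065 and 0.065 m and y of jar2 in the frame of shaker between -0.08 and 0.08 m and x of jar3 in the frame of shaker between -0.065 and 0.065 m and y of jar3 in the frame of shaker between -0.08 and 0.08 m and x of jar4 in the frame of shaker between -0.065 and 0.065 m and y of jar4 in the frame of shaker between -0.08 and 0.08 m and x of jar5 in the frame of shaker between -0.065 and 0.065 m and y of jar5 in the frame of shaker between -0.08 and 0.08 m), for 0.2 s.
4. the programme plug is fully home in the socket (z of plug in the frame of socket below -0.029 m and horizontal distance between plug and socket below 0.006 m and angle between plug's own z axis and vertical below 0.08 rad), for 0.2 s.
At the end, for the whole second after the job is handed in: Jaw open over 40 mm; block flat on the tray floor (6 mm, 0.06 rad, within 45 mm of its centre each way); each jar present in a pocket, underside within 6 mm of its floor, tilt under 0.15; plug at least 29 mm deep, within 6 mm of centre, tilt under 0.08; all at rest, released (all of step 2 and all of step 3 and all of step 4 and value of joint jaw above 0.04 m); the robot touches nothing.
It fails at once if the beaker is shoved more than 40 mm or knocked over (distance of beaker from where it was at the start of the episode above 0.04 m or angle between beaker's own z axis and vertical above 0.6 rad).
It fails at once if the wash bottle is shoved more than 40 mm or knocked over (distance of wash_bottle from where it was at the start of the episode above 0.04 m or angle between wash_bottle's own z axis and vertical above 0.6 rad).
Of jar1, jar2, jar3, jar4, jar5 only 3 to 5 are there at a start; the rules pass over those that are not, and their reading is None.
At some moment in a run one of jar1, jar2, jar3, jar4, jar5 may be knocked a few centimetres aside while the robot is not near it.
It also fails if it takes over 210 s, if anything falls off the work surface, if the arm or the gripper's body presses on something with over 40 N, if the wrist force passes 120 N, or if a joint passes its speed limit or range.

## Working session

There is one attempt and no reset: what is moved stays moved. The work goes in short steps, Python scripts to look and compute and a shell command to move; the robot and the scene stay as the last step left them, time stands still between calls to the robot, and variables do not carry over. Pictures are saved under pics/ and viewed, and the job is handed in when it is done.

```bash
ls; mkdir -p pics; python3 - <<'E'
from workcell import env
import cv2
s=env.get_state()
print(s)
for n in("scene","top"):
    im=env.read_camera(n); cv2.imwrite(f"pics/{n}0.png",im)
    m=env.camera_model(n); print(n,m)
E
```

```text
pics
{'clock': 0.0, 'joint_pos': array([1.18640519e+00, 3.14009021e-01, 4.49939210e-02, 1.30360177e+00,
       3.03962117e-05, 1.43120335e+00]), 'qvel': array([ 0.00142086, -0.00134095, -0.00039078,  0.00138743, -0.0003869 ,
        0.00013665]), 'tau': array([-1.64051335e-04, -4.80620170e+01,  2.98536479e+01,  1.92919612e-02,
        1.59470223e-04,  6.96260543e-06]), 'tcp_pos': array([0.13916322, 0.5573869 , 0.23041008]), 'orientation': array([-0.70119742,  0.70243524, -0.08651034,  0.08615616]), 'wrist_force': array([-0.3451466 , -0.08702845,  0.43631012]), 'ft_torque': array([ 0.04367839,  0.00721897, -0.03037712]), 'finger_gap': 0.0852309152921923}
scene {'fx': 399.7131422184231, 'fy': 399.7131422184231, 'cx': 248.5732871853145, 'cy': 194.23793700482608, 'R': array([[ 0.1148459 ,  0.99335633,  0.00732326],
       [ 0.72873341, -0.07923721, -0.68019782],
       [-0.67509853,  0.08345464, -0.73299201]]), 't': array([-0.00912046, -0.29427456,  1.46334935])}
top {'fx': 473.4171991354651, 'fy': 473.4171991354651, 'cx': 256.499066316657, 'cy': 195.82963684298593, 'R': array([[-0.01404808, -0.99988422, -0.0058475 ],
       [-0.98863615,  0.01476494, -0.1496013 ],
       [ 0.14967032,  0.00367944, -0.98872911]]), 't': array([-0.02379316,  0.5088704 ,  1.50501794])}
```

View pics/scene0.png

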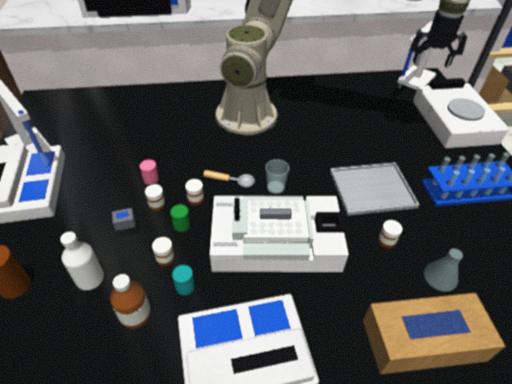

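View pics/top0.png

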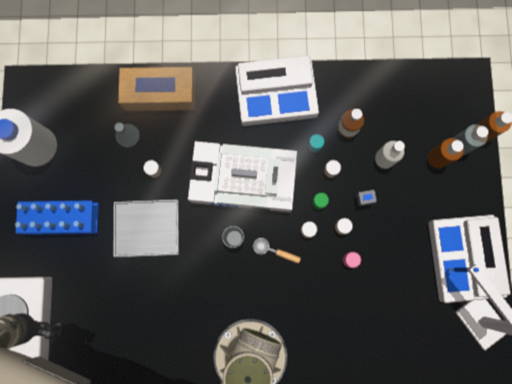

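Top view: the shaker is centred near (243,176) with its socket at (202,172). The tray is at (146,228) and the plug at (367,197). There are four white-capped jars at (151,168), (333,168), (309,229) and (344,226). The beaker is at (233,237), and the look-alikes are pink, green and teal.

```bash
cat > h.py <<'E'
import numpy as np, cv2
from workcell import env
def ray(n,u,v):
    m=env.camera_model(n);R=np.array(m["R"]);t=np.array(m["t"])
    d=R.T@np.array([(u-m["cx"])/m["fx"],(v-m["cy"])/m["fy"],1]);return -R.T@t,d
def onz(n,u,v,z):
    c,d=ray(n,u,v);return (c+d*(z-c[2])/d[2])
def proj(n,X):
    m=env.camera_model(n);p=np.array(m["R"])@np.array(X)+np.array(m["t"])
    return np.array([m["fx"]*p[0]/p[2]+m["cx"],m["fy"]*p[1]/p[2]+m["cy"]])
def tri(a,b):
    (c1,d1),(c2,d2)=ray("top",*a),ray("scene",*b)
    s=np.linalg.lstsq(np.c_[d1,-d2],c2-c1,rcond=None)[0]
    p,q=c1+s[0]*d1,c2+s[1]*d2;return (p+q)/2,np.linalg.norm(p-q)
def shot(n,f=None):
    im=env.read_camera(n)
    if f: cv2.imwrite(f"pics/{f}.png",im)
    return im
def crop(im,x0,y0,x1,y1,k,f):
    cv2.imwrite(f"pics/{f}.png",cv2.resize(im[y0:y1,x0:x1],None,fx=k,fy=k,interpolation=cv2.INTER_CUBIC))
def blobs(im,lo,hi,z,n,amin=30,roi=None):
    m=cv2.inRange(cv2.cvtColor(im,cv2.COLOR_BGR2HSV),np.array(lo),np.array(hi))
    k,l,st,ce=cv2.connectedComponentsWithStats(m)
    for i in range(1,k):
        if st[i,4]>=amin: print(n,ce[i].round(1),st[i],onz(n,*ce[i],z).round(4))
E
python3 - <<'E'
from h import *
t=cv2.imread("pics/top0.png");s=cv2.imread("pics/scene0.png")
crop(t,180,130,310,220,6,"c1");crop(s,200,180,360,280,5,"c2")
crop(t,100,150,240,260,5,"c4");crop(t,290,150,390,250,6,"c3")
blobs(t,(0,0,190),(180,60,255),.06,"top",60)
blobs(t,(100,60,60),(130,255,255),.07,"top",20)
E
```

```text
top [261.7  46. ] [    0     9   512   144 28176] [ 1.0163 -0.0559  0.06  ]
top [356.4 113.5] [352 109  10  10  81] [ 0.7748 -0.3642  0.06  ]
top [506.9 182.6] [ 498  125   14  155 1102] [ 0.5362 -0.8372  0.06  ]
top [481.9 131.5] [477 127  11  10  92] [ 0.7069 -0.7715  0.06  ]
top [399.  145.9] [395 141   9  12  78] [ 0.6629 -0.4981  0.06  ]
top [457.  145.5] [452 140  11  12  98] [ 0.6612 -0.6867  0.06  ]
top [245.2 174.9] [ 188  142  109   67 5087] [0.574  0.0044 0.06  ]
top [150.6 167.1] [144 161  14  14 149] [0.6047 0.3114 0.06  ]
top [333. 167.] [327 161  13  13 145] [ 0.5959 -0.2804  0.06  ]
top [201.  171.7] [196 169  12   6  61] [0.5869 0.1474 0.06  ]
top [159.1 229. ] [ 132  203   46   52 1645] [0.4029 0.2804 0.06  ]
top [479.9 257. ] [ 434  215   78  109 2891] [ 0.3004 -0.7307  0.06  ]
top [344.3 225.4] [338 219  14  14 162] [ 0.4058 -0.3091  0.06  ]
top [309.  228.8] [302 222  15  15 164] [ 0.3968 -0.1966  0.06  ]
top [477.5 303.2] [460 272  40  51 685] [ 0.1586 -0.7112  0.06  ]
top [ 25.5 292.6] [   0  278   44   43 1098] [0.2101 0.6951 0.06  ]
top [447.3 295. ] [443 285
[... 316 characters left out ...]
2] [ 10 336  30  21 344] [0.045  0.6742 0.06  ]
top [219.7 358.3] [216 346   8  24 128] [0.0048 0.0884 0.06  ]
top [280.7 359.4] [276 347   9  22  97] [-0.001  -0.0981  0.06  ]
top [139.7  83.6] [136  79   9  12  68] [0.8856 0.3508 0.07  ]
top [293.1 101.9] [278  91  32  23 600] [ 0.8144 -0.156   0.07  ]
top [258.7 105.6] [246  95  26  22 484] [ 0.8033 -0.0428  0.07  ]
top [  6.6 128.9] [  0 119  17  20 274] [0.7375 0.7831 0.07  ]
top [367.5 196.6] [363 193  10   8  67] [ 0.4958 -0.3849  0.07  ]
top [ 56.5 216.9] [  15  199   84   36 2820] [0.4454 0.6052 0.07  ]
top [450.7 238.7] [438 226  26  26 550] [ 0.3585 -0.6392  0.07  ]
top [456.  275.2] [443 259  27  33 716] [ 0.245  -0.6473  0.07  ]
```

View pics/c1.png

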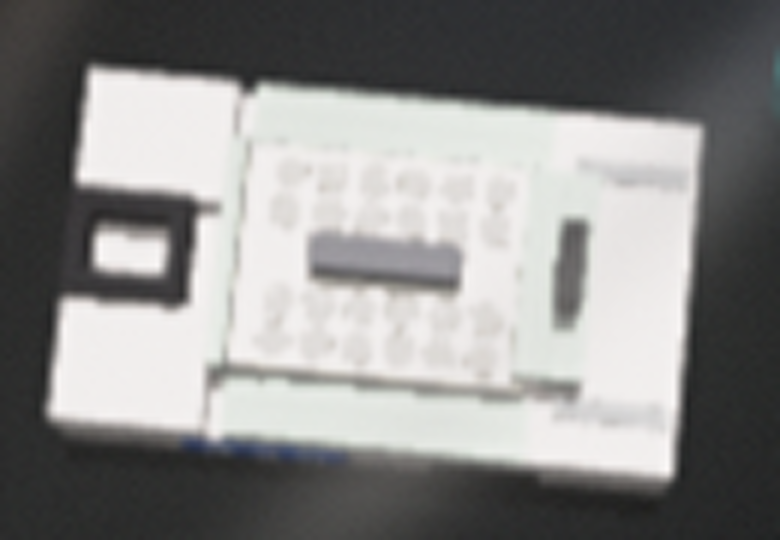

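View pics/c2.png

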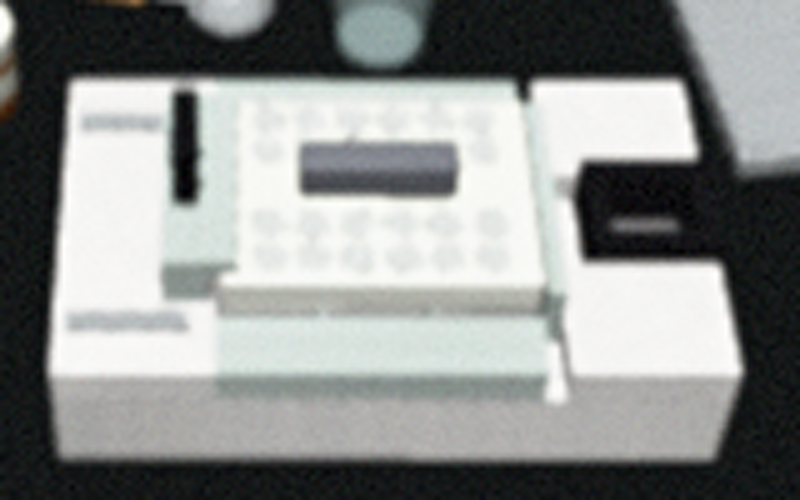

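View pics/c3.png

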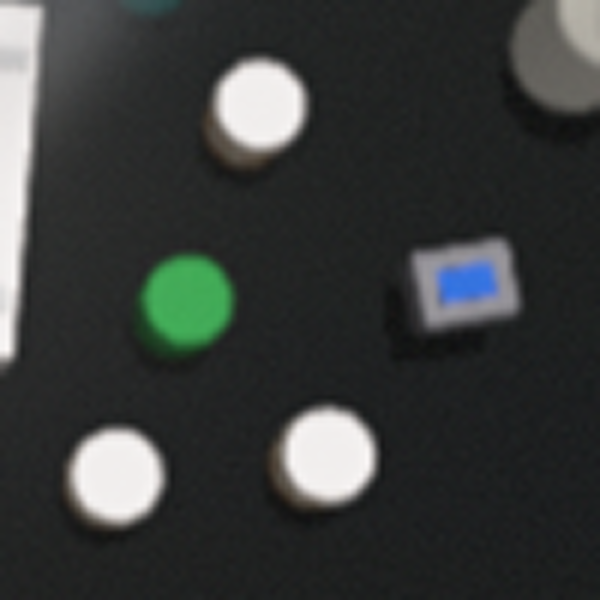

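View pics/c4.png

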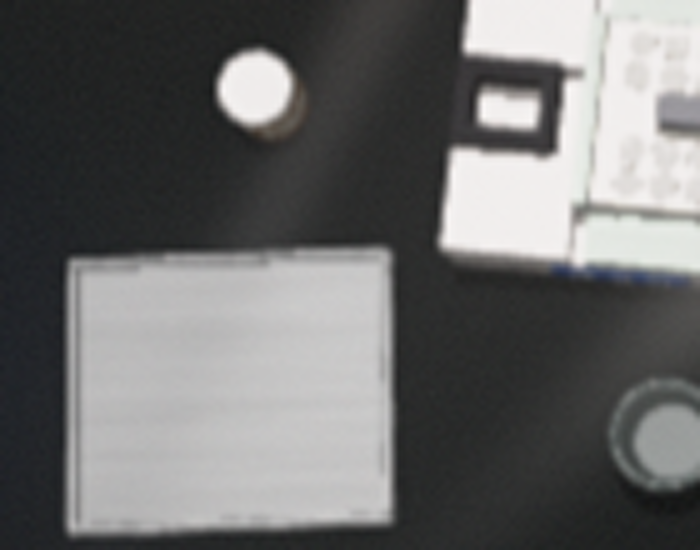

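```bash
cat >> h.py <<'E'
def T(p): return ((p[0]+.5)/6-.5+180,(p[1]+.5)/6-.5+130)
def S(p): return ((p[0]+.5)/5-.5+200,(p[1]+.5)/5-.5+180)
E
python3 - <<'E'
from h import *
from scipy.optimize import least_squares
for n,a,b in [("A",(88,66),(742,375)),("B",(703,125),(48,378)),("C",(672,468),(70,78)),("D",(48,420),(682,80)),
 ("tab",(573,269),(186,148)),]:
    print(n,tri(T(a),S(b)))
print("tab z.152",onz("top",*T((573,265)),.152),onz("scene",*S((186,92)),.152))
# bar top corners
q=[(311,233),(462,243),(460,280),(310,272)]
P=[onz("top",*T(p),.125)[:2] for p in q];print("bar",np.mean(P,0),P)
q=[(302,143),(457,145),(458,175),(300,172)]
P=[onz("scene",*S(p),.125)[:2] for p in q];print("bar sc",np.mean(P,0))
q=[(248,140),(530,163),(515,395),(230,368)]
P=[onz("top",*T(p),.099)[:2] for p in q];print("slab",np.mean(P,0),P)
q=[(77,188),(199,199),(188,303),(63,294)]
P=[onz("top",*T(p),.089)[:2] for p in q];print("socket outer",np.mean(P,0),P)
q=[(93,220),(168,227),(165,278),(89,273)]
P=[onz("top",*T(p),.089)[:2] for p in q];print("hole",np.mean(P,0),P)
# tray rim z=.015
q=[(68,258),(390,247),(393,522),(68,535)]
P=[onz("top",(p[0]+.5)/5-.5+100,(p[1]+.5)/5-.5+150,.015)[:2] for p in q];print("tray",np.mean(P,0),P)
q=[(412,253),(505,240),(520,315),(425,332)]
P=[onz("top",(p[0]+.5)/6-.5+290,(p[1]+.5)/6-.5+150,.07)[:2] for p in q];print("plug",np.mean(P,0),P)
E
```

```text
A (array([0.68809146, 0.16894461, 0.07166752]), np.float64(0.001243871941580321))
B (array([ 0.65084834, -0.1628048 ,  0.06829473]), np.float64(0.0019932210466096813))
C (array([ 0.46344233, -0.14106419,  0.07649153]), np.float64(0.0014669009859832032))
D (array([0.49524986, 0.19040018, 0.07024533]), np.float64(0.0034150488914319447))
tab (array([ 0.56165576, -0.08792063,  0.12514279]), np.float64(0.004040059276178356))
tab z.152 [ 0.55822528 -0.08898197  0.152     ] [ 0.54910779 -0.0843099   0.152     ]
bar [0.56928174 0.00660409] [array([0.58250458, 0.04511618]), array([ 0.57604044, -0.03288138]), array([ 0.55660297, -0.03157642]), array([0.56197896, 0.04575796])]
bar sc [0.57893163 0.00776108]
slab [0.56988182 0.0100937 ] [array([0.63873621, 0.07963277]), array([ 0.62397111, -0.06932829]), array([ 0.50016038, -0.05931691]), array([0.51665959, 0.08938724])]
socket outer [0.58463942 0.14220941] [array([0.61644352, 0.17143059]), array([0.60946949, 0.10655147]), array([0.55340406, 0.11237613]), array([0.5592406 , 0.17847946])]
hole [0.58271209 0.1437929 ] [array([0.59894183, 0.16282647]), array([0.59454108, 0.12300303]), array([0.56703055, 0.12455153]), array([0.5703349 , 0.16479057])]
tray [0.41248446 0.33436366] [array([0.50109369, 0.44339236]), array([0.50527478, 0.2301448 ]), array([0.32447995, 0.2262208 ]), array([0.31908943, 0.43769667])]
plug [ 0.49439869 -0.38379882] [array([ 0.51197879, -0.35621998]), array([ 0.51824116, -0.40597575]), array([ 0.47785621, -0.41185854]), array([ 0.4695186 , -0.36114103])]
```

```bash
cat >> h.py <<'E'
from scipy.spatial.transform import Rotation as Ro
def cur():
    s=env.get_state();q=s["orientation"];R=Ro.from_quat([q[1],q[2],q[3],q[0]]).as_matrix()
    return s,np.array(s["tcp_pos"]),R
def go(x,y,z,yaw):
    """yaw (deg) = wanted world angle of tool z axis (mod 180)"""
    s,p,R=cur(); d=R.T@(np.array([x,y,z])-p)*1000
    a=np.degrees(np.arctan2(R[1,2],R[0,2])); e=(yaw-a+90)%180-90
    # tool y is down: positive spin about y turns clockwise seen from above
    print("t",round(s["clock"],1),"tcp",p.round(4),"zaxis yaw",round(a,1),"gap",round(s["finger_gap"]*1000,1),"F",np.round(s["wrist_force"],1),"j6",round(s["joint_pos"][5],2))
    print("shift mm",d.round(1),"spin",round(-e,1))
E
python3 - <<'E'
from h import *
s,p,R=cur();print(R.round(3))
go(.558,-.088,.25,84)
E
```

```text
[[ 0.97  -0.001  0.242]
 [-0.242 -0.001  0.97 ]
 [-0.    -1.    -0.002]]
t 0.1 tcp [0.1392 0.5574 0.2305] zaxis yaw 76.0 gap 85.4 F [ 0.2 -0.1  0.5] j6 1.43
shift mm [ 562.8  -18.8 -524.7] spin -8.0
```

```bash
python3 -m inch '[[[40,-4,-37,-1],[85,-8,-79,-2],[130,-14,-121,-4],[173,-19,-162,-6],[217,-19,-202,-8],[260,-19,-242,-8],[300,-19,-280,-8],[335,-19,-315,-8],[365,-19,-345,-8],[385,-19,-362,-8]]]' 85; python3 - <<'E'
from h import *
go(.558,-.088,.25,84)
E
```

```text
clock: 1.1
tcp_pos: [0.4097, 0.1359, 0.2502]
orientation: [0.706, -0.706, 0.037, -0.037]
wrist_force: [1.0, 0.8, 0.1]
finger_gap: 0.0851
t 1.1 tcp [0.4097 0.1359 0.2502] zaxis yaw 84.0 gap 85.1 F [1.  0.8 0.1] j6 0.24
shift mm [ 1.710e+02  1.000e-01 -2.071e+02] spin -0.0
```

```bash
python3 -m inch '[[[40,0,-48,0],[75,0,-90,0],[110,0,-132,0],[140,0,-170,0],[160,0,-193,0],[173,0,-206,0],[174,0,-207,0],[174,0,-207,0]]]' 85; python3 - <<'E'
from h import *
go(.561,-.088,.122,84)
for n in("top","scene"):
    im=shot(n,n+"1")
t=cv2.imread("pics/top1.png");s=cv2.imread("pics/scene1.png")
crop(t,190,130,320,230,6,"c5");crop(s,180,120,340,280,5,"c6")
E
```

```text
clock: 1.9
tcp_pos: [0.5601, -0.0863, 0.2494]
orientation: [0.706, -0.706, 0.038, -0.037]
wrist_force: [0.1, 0.5, 0.4]
finger_gap: 0.0847
t 1.9 tcp [ 0.5601 -0.0863  0.2494] zaxis yaw 83.9 gap 84.7 F [0.1 0.5 0.4] j6 -0.19
shift mm [  1.3 127.4  -1.7] spin -0.1
```

View pics/c6.png

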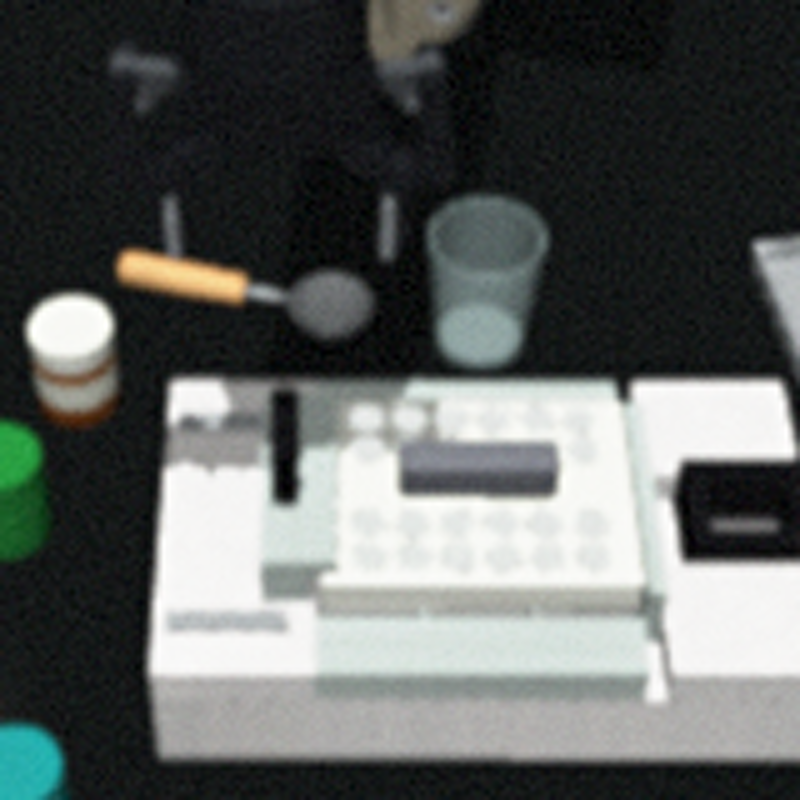

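```bash
python3 -m inch '[[[1,0,-1,0],[1,5,-1,0],[1,20,-1,0],[1,40,-1,0],[1,60,-1,0],[1,80,-1,0],[1,95,-1,0],[1,110,-1,0],[1,120,-1,0],[1,125,-1,0]]]' 45 ;  python3 -m inch '[[[0,0,0,0],[0,2,0,0],[0,2,0,0],[0,2,0,0],[0,2,0,0],[0,2,0,0],[0,2,0,0]]]' 0 40;python3 - <<'E'
from h import *
go(.561,-.088,.122,84)
E
```

```text
clock: 3.0
tcp_pos: [0.5608, -0.0867, 0.1242]
orientation: [0.706, -0.706, 0.037, -0.036]
wrist_force: [-0.2, 0.7, -0.4]
finger_gap: 0.0448
clock: 3.7
tcp_pos: [0.5621, -0.0872, 0.1239]
orientation: [0.706, -0.706, 0.037, -0.038]
wrist_force: [0.6, 2.9, 5.5]
finger_gap: 0.0131
t 3.7 tcp [ 0.5621 -0.0872  0.1239] zaxis yaw 84.0 gap 13.1 F [0.6 2.9 5.5] j6 -0.19
shift mm [-1.   1.9 -0.9] spin -0.0
```

```bash
python3 -m inch '[[[0,0,-4,0],[0,0,-10,0],[0,0,-16,0],[0,0,-22,0],[0,0,-28,0],[0,0,-34,0],[0,0,-40,0],[0,0,-46,0],[0,0,-50,0],[0,0,-50,0]]]' ;  python3 -m inch '[[[0,0,-2,0],[0,0,-3,0],[0,0,-4,0],[0,0,-5,0],[0,0,-5,0]]]'
```

```text
clock: 4.7
tcp_pos: [0.5564, -0.138, 0.1239]
orientation: [-0.706, 0.706, -0.037, 0.038]
wrist_force: [-1.0, 0.8, 6.2]
finger_gap: 0.0133
clock: 5.2
tcp_pos: [0.5564, -0.1384, 0.1239]
orientation: [0.709, -0.704, 0.036, -0.037]
wrist_force: [3.1, 16.0, 8.1]
finger_gap: 0.0131
```

```bash
python3 -m inch '[[[0,0,2,0],[0,0,4,0],[0,0,4,0]]]' ;  python3 -m inch '[[[0,0,0,0],[0,0,0,0],[0,0,0,0],[0,-10,0,0],[0,-30,0,0],[0,-60,0,0],[0,-90,0,0],[0,-120,0,0],[0,-126,0,0],[0,-126,0,0]]]' 45; python3 - <<'E'
from h import *
go(.572,.008,.25,-5.3)
go(.45,.0,.25,-5.3)
E
```

```text
clock: 5.5
tcp_pos: [0.5564, -0.1383, 0.1239]
orientation: [-0.706, 0.706, -0.037, 0.037]
wrist_force: [0.6, 1.5, 7.4]
finger_gap: 0.0133
clock: 6.5
tcp_pos: [0.5569, -0.1385, 0.2509]
orientation: [-0.706, 0.707, -0.036, 0.038]
wrist_force: [0.2, -0.6, -0.1]
finger_gap: 0.0452
t 6.5 tcp [ 0.5569 -0.1385  0.2509] zaxis yaw 84.0 gap 45.2 F [ 0.2 -0.6 -0.1] j6 -0.28
shift mm [ -0.4   0.8 147.3] spin 89.3
t 6.5 tcp [ 0.5569 -0.1385  0.2509] zaxis yaw 84.0 gap 45.2 F [ 0.2 -0.6 -0.1] j6 -0.28
shift mm [-120.9    0.4  126.5] spin 89.3
```

```bash
python3 -m inch '[[[0,0,20,8],[0,0,45,16],[0,0,70,24],[0,0,95,32],[0,0,115,40],[0,0,130,48],[0,0,140,56],[0,0,147,64],[0,0,147,72],[0,0,147,80]]]' ;  python3 -m inch '[[[0,0,0,5],[0,0,0,9],[0,0,0,9],[0,0,0,9]]]'; python3 - <<'E'
from h import *
go(.572,.008,.25,-5.3)
for n in("top","scene"):
    im=shot(n,n+"2")
t=cv2.imread("pics/top2.png");s=cv2.imread("pics/scene2.png")
crop(t,180,130,310,220,6,"c7");crop(s,200,130,360,280,5,"c8")
E
```

```text
clock: 7.5
tcp_pos: [0.5707, 0.0086, 0.2473]
orientation: [-0.515, 0.516, -0.485, 0.483]
wrist_force: [-0.1, -0.0, 0.3]
finger_gap: 0.0448
clock: 7.9
tcp_pos: [0.571, 0.0081, 0.248]
orientation: [0.478, -0.478, 0.522, -0.52]
wrist_force: [0.4, 0.1, -0.3]
finger_gap: 0.0449
t 7.9 tcp [0.571  0.0081 0.248 ] zaxis yaw -4.9 gap 44.9 F [ 0.4  0.1 -0.3] j6 1.53
shift mm [ 0. -2.  1.] spin 0.4
```

View pics/c8.png

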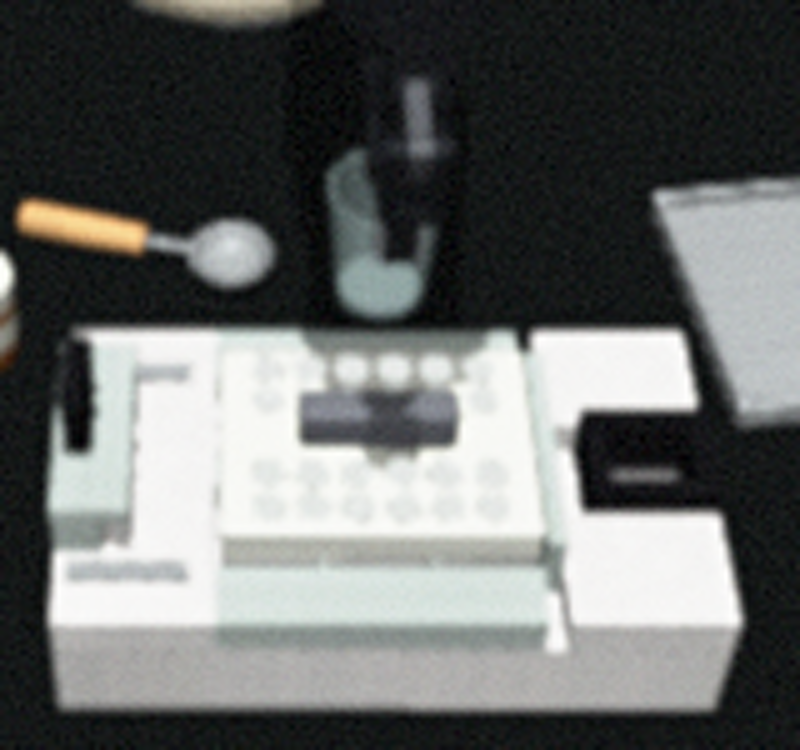

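View pics/c7.png

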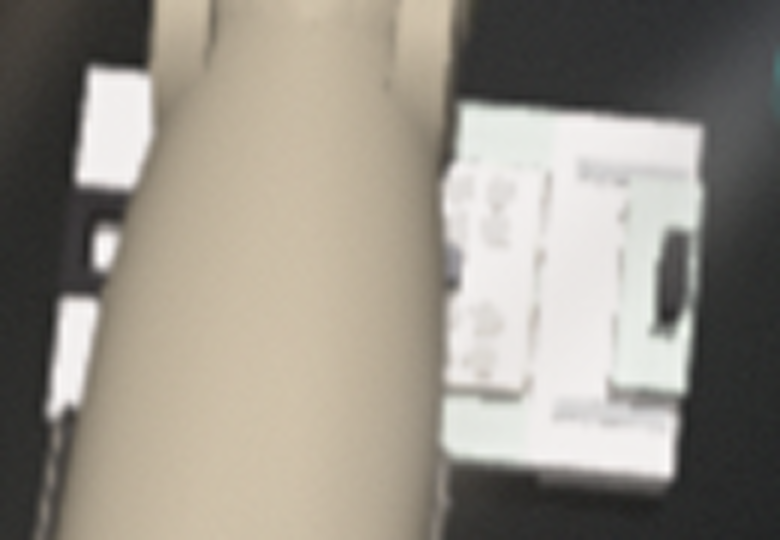

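```bash
python3 -m inch '[[[0,20,1,0],[0,45,1,0],[0,70,1,0],[0,95,1,0],[0,115,1,0],[0,128,1,0],[0,137,1,0],[0,142,1,0],[0,144,1,0],[0,144,1,0]]]' ;  python3 -m inch '[[[0,0,0,0],[0,0,0,0],[0,0,0,0],[0,0,0,0],[0,0,0,0],[0,0,0,0],[0,0,0,0]]]' 0 70;python3 - <<'E'
from h import *
go(.4125,.3344,.25,1.4)
E
```

```text
clock: 9.0
tcp_pos: [0.573, 0.008, 0.1057]
orientation: [-0.478, 0.477, -0.521, 0.522]
wrist_force: [-0.3, -0.1, 0.2]
finger_gap: 0.0451
clock: 9.7
tcp_pos: [0.5731, 0.008, 0.1063]
orientation: [-0.478, 0.477, -0.521, 0.522]
wrist_force: [-1.2, 0.7, 6.1]
finger_gap: 0.0186
t 9.7 tcp [0.5731 0.008  0.1063] zaxis yaw -5.0 gap 18.6 F [-1.2  0.7  6.1] j6 1.53
shift mm [-311.1 -144.  -188.4] spin -6.4
```

```bash
python3 -m inch '[[[0,-4,0,0],[0,-12,0,0],[0,-25,0,0],[0,-40,0,0],[0,-55,0,0],[0,-70,0,0],[0,-80,0,0],[0,-86,0,0],[0,-86,0,0]]]'; python3 -m inch '[[[-10,0,-6,0],[-30,0,-18,0],[-60,0,-36,-1],[-95,0,-57,-2],[-130,0,-78,-3],[-165,0,-99,-4],[-200,0,-120,-5],[-235,0,-141,-6],[-265,0,-160,-6],[-285,0,-172,-6]]]'; python3 - <<'E'
from h import *
go(.4125,.3344,.039,1.4)
E
```

```text
clock: 10.6
tcp_pos: [0.5731, 0.008, 0.1922]
orientation: [-0.478, 0.477, -0.521, 0.522]
wrist_force: [1.0, -0.6, -4.5]
finger_gap: 0.0186
clock: 11.6
tcp_pos: [0.4233, 0.3091, 0.1904]
orientation: [-0.504, 0.505, -0.496, 0.495]
wrist_force: [1.0, -0.3, -4.4]
finger_gap: 0.0183
t 11.6 tcp [0.4233 0.3091 0.1904] zaxis yaw 1.1 gap 18.3 F [ 1.  -0.3 -4.4] j6 2.03
shift mm [-25.5 151.4 -10. ] spin -0.3
```

```bash
python3 -m inch '[[[-12,0,-5,0],[-22,0,-9,0],[-25,10,-10,0],[-25,30,-10,0],[-25,55,-10,0],[-25,80,-10,0],[-25,100,-10,0],[-25,115,-10,0],[-25,125,-10,0],[-25,128,-10,0]]]'; python3 -m inch '[[[0,4,0,0],[0,8,0,0],[0,12,0,0],[0,16,0,0],[0,20,0,0],[0,23,0,0],[0,25,0,0],[0,26,0,0],[0,26,0,0]]]'; python3 - <<'E'
from h import *
go(.4125,.3344,.036,1.4)
shot("scene","scene3")
E
```

```text
clock: 12.6
tcp_pos: [0.4153, 0.3306, 0.0616]
orientation: [-0.503, 0.505, -0.496, 0.496]
wrist_force: [0.3, 0.7, -3.8]
finger_gap: 0.0187
clock: 13.5
tcp_pos: [0.4158, 0.3318, 0.0371]
orientation: [-0.504, 0.504, -0.496, 0.496]
wrist_force: [0.4, -0.9, -3.1]
finger_gap: 0.0182
t 13.5 tcp [0.4158 0.3318 0.0371] zaxis yaw 1.0 gap 18.2 F [ 0.4 -0.9 -3.1] j6 2.08
shift mm [-2.7  1.1 -3.2] spin -0.4
```

View pics/scene3.png

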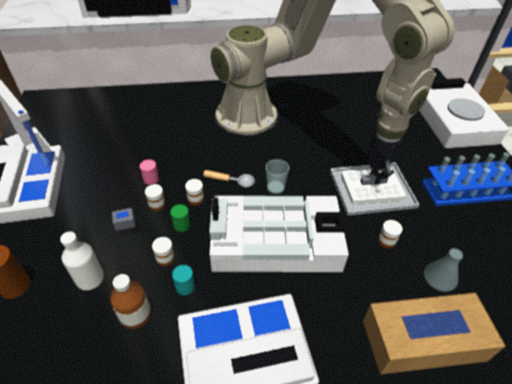

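Block is over the tray and the pockets are exposed. Lowering it the last mm, releasing it and lifting away.

```bash
python3 -m inch '[[[0,1,0,0],[0,2,0,0],[0,3,0,0],[0,3,0,0]]]'; python3 -m inch '[[[0,0,0,0],[0,0,0,0],[0,0,0,0],[0,0,0,0],[0,-15,0,0],[0,-45,0,0],[0,-85,0,0],[0,-130,0,0],[0,-175,0,0],[0,-190,0,0]]]' 60; python3 - <<'E'
from h import *
go(.6047,.3114,.2,1)
for n in("top","scene"): shot(n,n+"4")
t=cv2.imread("pics/top4.png");s=cv2.imread("pics/scene4.png")
crop(t,180,130,310,220,6,"c9");crop(s,200,180,360,280,5,"c10")
blobs(t,(0,0,190),(180,60,255),.06,"top",60)
E
```

```text
clock: 13.95
tcp_pos: [0.4161, 0.332, 0.0362]
orientation: [0.505, -0.504, 0.496, -0.496]
wrist_force: [-4.3, -2.3, 11.2]
finger_gap: 0.0184
clock: 14.95
tcp_pos: [0.4177, 0.3329, 0.2294]
orientation: [0.507, -0.502, 0.495, -0.496]
wrist_force: [0.4, 0.5, 0.3]
finger_gap: 0.0603
t 14.9 tcp [0.4177 0.3329 0.2294] zaxis yaw 1.0 gap 60.3 F [0.4 0.5 0.3] j6 2.08
shift mm [ 24.8  30.5 186.4] spin -0.0
top [260.6  46.1] [    0     9   512   144 27961] [ 1.0159 -0.0523  0.06  ]
top [509.5  20.1] [507   9   5  26 100] [ 1.0955 -0.8981  0.06  ]
top [356.3 113.5] [352 109  10  10  80] [ 0.7748 -0.364   0.06  ]
top [506.9 182.4] [ 498  125   14  155 1101] [ 0.5368 -0.8372  0.06  ]
top [481.9 131.5] [477 127  11  10  91] [ 0.7071 -0.7717  0.06  ]
top [399.  145.7] [395 141   9  11  76] [ 0.6634 -0.4979  0.06  ]
top [457.  145.5] [452 140  11  12  98] [ 0.6612 -0.6867  0.06  ]
top [245.  175.6] [ 188  142  109   67 5123] [0.5719 0.005  0.06  ]
top [150.6 167.1] [144 161  14  14 149] [0.6047 0.3114 0.06  ]
top [333. 167.] [327 161  13  13 145] [ 0.5959 -0.2804  0.06  ]
top [200.9 171.7] [196 169  
[... 447 characters left out ...]
02 222  15  15 163] [ 0.3968 -0.1965  0.06  ]
top [131.9 238.2] [122 230  17  16 109] [0.3751 0.3663 0.06  ]
top [123.7 311.9] [  84  242   82  139 2448] [0.1472 0.386  0.06  ]
top [477.5 303.1] [460 272  40  50 680] [ 0.1588 -0.7113  0.06  ]
top [ 23.9 321.4] [   0  278   44   92 2490] [0.1226 0.6947 0.06  ]
top [447.2 295. ] [443 285  12  17 106] [ 0.1847 -0.6194  0.06  ]
top [486.2 335.9] [458 313  47  36 309] [ 0.0602 -0.7296  0.06  ]
top [249.3 326.4] [238 323  23   9 153] [ 0.0981 -0.0032  0.06  ]
top [228.2 336. ] [220 327  17  18 129] [0.0703 0.0621 0.06  ]
top [269.6 332.8] [262 326  19  17  82] [ 0.0782 -0.0656  0.06  ]
top [219.4 355.2] [217 347   7  17  82] [0.0139 0.0891 0.06  ]
```

View pics/top4.png

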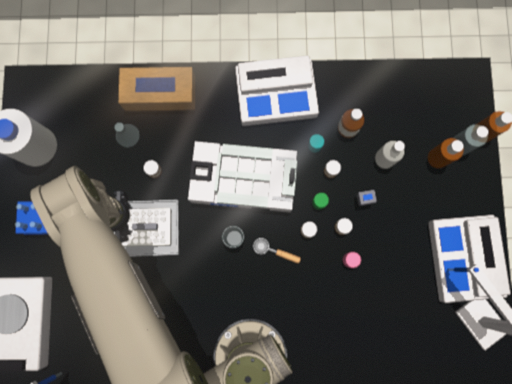

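View pics/c9.png

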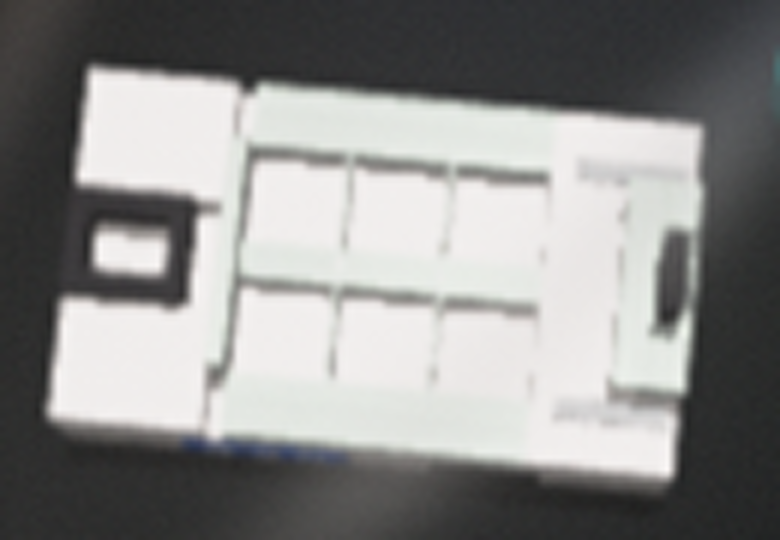

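View pics/c10.png

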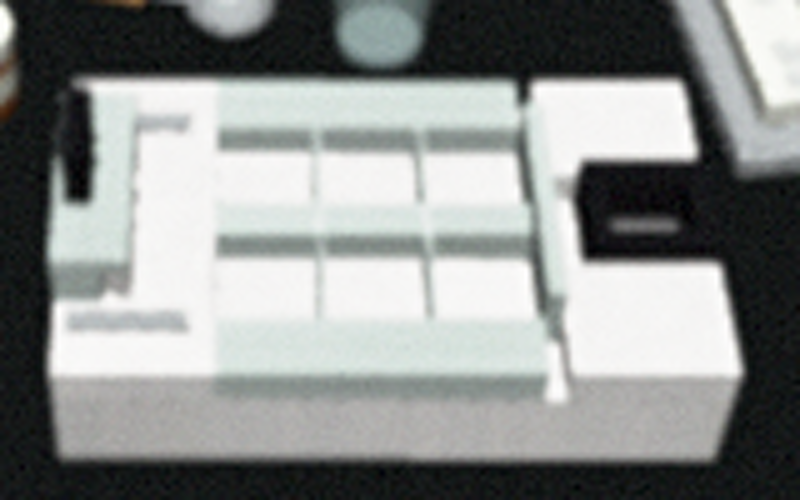

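```bash
python3 - <<'E'
from h import *
t=cv2.cvtColor(cv2.imread("pics/top4.png"),cv2.COLOR_BGR2GRAY).astype(np.float32)
b=cv2.imread("pics/top4.png").astype(np.float32);sat=b.max(2)-b.min(2)
s_=cv2.cvtColor(cv2.imread("pics/scene4.png"),cv2.COLOR_BGR2GRAY).astype(np.float32)
for u in (228,238,246,254,262): print("top col",u,[int(x) for x in t[143:208,u-2:u+3].mean(1)])
print("sat 246",[int(x) for x in sat[143:208,243:250].mean(1)])
for v in (162,180,192): print("row",v,[int(x) for x in t[v-2:v+3,214:275].mean(0)])
E
```

```text
top col 228 [73, 143, 208, 228, 228, 227, 226, 227, 228, 227, 224, 186, 136, 155, 220, 237, 239, 238, 238, 238, 238, 238, 239, 238, 238, 238, 237, 235, 231, 228, 229, 230, 227, 196, 147, 161, 222, 238, 239, 238, 238, 238, 239, 238, 238, 238, 238, 238, 238, 236, 233, 230, 230, 229, 227, 227, 228, 228, 229, 217, 164, 106, 81, 68, 60]
top col 238 [49, 80, 153, 211, 228, 228, 227, 226, 227, 228, 228, 225, 191, 152, 165, 210, 226, 226, 226, 227, 228, 230, 229, 228, 230, 229, 227, 225, 228, 230, 231, 232, 232, 229, 199, 153, 161, 211, 226, 230, 233, 234, 234, 236, 237, 237, 237, 237, 237, 236, 235, 232, 230, 230, 228, 227, 227, 228, 228, 228, 218, 169, 120, 101, 90]
top col 246 [49, 49, 95, 177, 221, 229, 229, 228, 228, 229, 229, 231, 226, 178, 130, 159, 223, 238, 239, 239, 238, 239, 238, 239, 239, 238, 238, 238, 237, 235, 233, 232, 233, 233, 228, 184, 141, 166, 223, 237, 238, 238, 238, 238, 237, 237, 237, 237, 237, 237, 236, 233, 229, 228, 228, 227, 226, 226, 226, 227, 226, 206, 159, 125, 110]
top col 254 [50, 49, 54, 113, 197, 228, 230, 230, 228, 229, 230, 231, 231, 220, 176, 150, 172, 2
[... 1017 characters left out ...]
3, 224, 221, 220, 220, 219, 219, 218, 218, 218, 213, 210, 232, 236, 236]
row 180 [237, 234, 234, 225, 162, 164, 227, 236, 233, 223, 220, 220, 220, 220, 219, 219, 219, 219, 218, 215, 206, 203, 181, 195, 200, 201, 203, 203, 204, 202, 193, 191, 190, 188, 188, 194, 198, 199, 199, 198, 191, 187, 189, 189, 189, 192, 195, 200, 200, 199, 195, 193, 193, 193, 195, 209, 229, 232, 232, 231, 232]
row 192 [178, 150, 153, 167, 210, 233, 235, 234, 234, 235, 235, 235, 235, 235, 235, 235, 235, 235, 236, 235, 224, 204, 231, 237, 237, 237, 236, 236, 237, 236, 236, 236, 236, 236, 236, 235, 233, 221, 214, 230, 234, 234, 233, 233, 233, 233, 232, 232, 232, 232, 233, 233, 233, 231, 223, 231, 234, 235, 235, 235, 236]
```

```bash
python3 - <<'E'
from h import *
from scipy.optimize import least_squares
print("cam",ray("top",0,0)[0])
# dividers
for u,v in [(237.9,162),(254.7,162),(234.95,192),(251.8,192)]: print("div",onz("top",u,v,.075))
for u,v in [(246,156.0),(262,157.6),(228,154.2),(246,178.0),(262,179.8),(228,176.0)]: print("xedge",onz("top",u,v,.075))
# fit
D=[(onz("top",u,v,.075)[:2],1,y) for u,v,y in [(237.9,162,.0275),(254.7,162,-.0275),(234.95,192,.0275),(251.8,192,-.0275)]]
D+=[(onz("top",u,v,.075)[:2],0,x) for u,v,x in [(246,156.0,.062),(262,157.6,.062),(228,154.2,.062),(246,178.0,-.010),(262,179.8,-.010),(228,176.0,-.010)]]
def f(p):
    c,s=np.cos(p[2]),np.sin(p[2]);ax=np.array([[c,s],[-s,c]])
    return [ax[k]@(P-p[:2])-val for P,k,val in D]
r=least_squares(f,[.57,.008,-.1]);print(r.x,np.degrees(r.x[2]),np.round(np.array(r.fun)*1000,1))
x,y,a=r.x
W=lambda sx,sy:(x+np.cos(a)*sx-np.sin(a)*sy, y+np.sin(a)*sx+np.cos(a)*sy)
print("pred socket",W(0,.14),"tab open (y?)",W(0,-.15))
for i,(sx,sy) in enumerate([(sx,sy) for sx in(-.036,.036) for sy in(-.055,0,.055)]): print(i,sx,sy,np.round(W(sx,sy),4))
E
```

```text
cam [ 0.27749691 -0.03684146  1.5640436 ]
div [0.6138437  0.02697552 0.075     ]
div [ 0.61301333 -0.0270607   0.075     ]
div [0.51626687 0.03717365 0.075     ]
div [ 0.51546256 -0.01650719  0.075     ]
xedge [0.63321184 0.00070734 0.075     ]
xedge [ 0.627138   -0.05076228  0.075     ]
xedge [0.64005539 0.0586994  0.075     ]
xedge [0.56110001 0.00148117 0.075     ]
xedge [ 0.55447061 -0.04961498  0.075     ]
xedge [0.56848896 0.05906008 0.075     ]
[ 0.5713662   0.00437007 -0.11486418] -6.5812327179608285 [-0.2  1.  -1.2  0.4 -0.1 -0.3  0.   0.1 -0.6  0.9]
pred socket (np.float64(0.5874118475257473), np.float64(0.14344751684093088)) tab open (y?) (np.float64(0.5541744359002012), np.float64(-0.1446414875803313))
0 -0.036 -0.055 [ 0.5293 -0.0461]
1 -0.036 0 [0.5356 0.0085]
2 -0.036 0.055 [0.5419 0.0631]
3 0.036 -0.055 [ 0.6008 -0.0544]
4 0.036 0 [6.071e-01 2.000e-04]
5 0.036 0.055 [0.6134 0.0549]
```

```bash
python3 -m inch '[[[4,0,30,2],[8,0,70,4],[14,0,110,6],[18,4,150,8],[22,10,175,8],[25,20,186,8],[25,30,187,8],[25,30,187,8],[25,30,187,8]]]' 75 ; python3 - <<'E'
from h import *
im=shot("top","top5"); blobs(im[150:185,140:165],(0,0,190),(180,60,255),.06,"top",60)
go(.6047,.3114,.028,-6.6)
E
```

```text
clock: 15.95
tcp_pos: [0.6014, 0.3103, 0.1937]
orientation: [0.468, -0.469, 0.53, -0.529]
wrist_force: [0.5, 0.9, 0.1]
finger_gap: 0.0751
t 16.0 tcp [0.6019 0.3105 0.1946] zaxis yaw -7.0 gap 75.1 F [0.5 0.3 0.1] j6 2.05
shift mm [ -1.2 166.6   2.8] spin -0.4
```

```bash
python3 -m inch '[[[0,20,2,0],[0,50,2,0],[-1,80,2,0],[-1,105,2,0],[-1,125,2,0],[-1,142,2,0],[-1,155,2,0],[-1,163,2,0],[-1,165,2,0],[-1,165,2,0]]]' ; python3 -m inch '[[[0,0,0,0],[0,0,0,0],[0,0,0,0],[0,0,0,0],[0,0,0,0],[0,0,0,0]]]' 0 40; python3 - <<'E'
from h import *
go(.6134,.0549,.2,-6.6)
E
```

```text
clock: 17.0
tcp_pos: [0.6055, 0.311, 0.0298]
orientation: [-0.469, 0.468, -0.53, 0.53]
wrist_force: [0.7, -0.1, -0.8]
finger_gap: 0.075
clock: 17.6
tcp_pos: [0.6061, 0.311, 0.0304]
orientation: [-0.469, 0.468, -0.529, 0.53]
wrist_force: [-0.5, -0.7, 5.9]
finger_gap: 0.0445
t 17.6 tcp [0.6061 0.311  0.0304] zaxis yaw -7.0 gap 44.5 F [-0.5 -0.7  5.9] j6 2.05
shift mm [ 253.1 -169.8   38.9] spin -0.4
```

```bash
python3 -m inch '[[[0,-5,0,0],[0,-20,0,0],[0,-45,0,0],[0,-80,0,0],[0,-115,0,0],[0,-150,0,0],[0,-168,0,0],[0,-172,0,0]]]';  python3 - <<'E'
from h import *
go(.5424,.0631,.2,-6.6)
E
```

```text
clock: 18.4
tcp_pos: [0.6063, 0.3111, 0.2041]
orientation: [-0.47, 0.467, -0.529, 0.53]
wrist_force: [0.2, -1.2, -1.6]
finger_gap: 0.045
t 18.4 tcp [0.6063 0.3111 0.2041] zaxis yaw -7.0 gap 45.0 F [ 0.2 -1.2 -1.6] j6 2.05
shift mm [254.    3.5 -33.2] spin -0.4
```

```bash
python3 -m inch '[[[10,0,-2,0],[35,0,-5,0],[70,0,-10,0],[110,0,-15,0],[150,0,-20,0],[190,0,-25,0],[222,0,-29,0],[244,0,-32,0],[254,0,-33,0],[254,0,-33,0]]]';  python3 - <<'E'
from h import *
go(.5424,.0631,.2,-6.6)
for n in("top","scene"): shot(n,n+"6")
s=cv2.imread("pics/scene6.png");t=cv2.imread("pics/top6.png");crop(s,200,130,360,280,5,"c11");crop(t,180,130,310,220,6,"c12")
E
```

```text
clock: 19.4
tcp_pos: [0.5402, 0.0615, 0.1999]
orientation: [0.467, -0.468, 0.531, -0.53]
wrist_force: [0.0, 0.5, -1.9]
finger_gap: 0.0455
t 19.4 tcp [0.5402 0.0615 0.1999] zaxis yaw -7.2 gap 45.5 F [ 0.   0.5 -1.9] j6 1.66
shift mm [-1.9 -0.1  1.9] spin -0.6
```

View pics/c11.png

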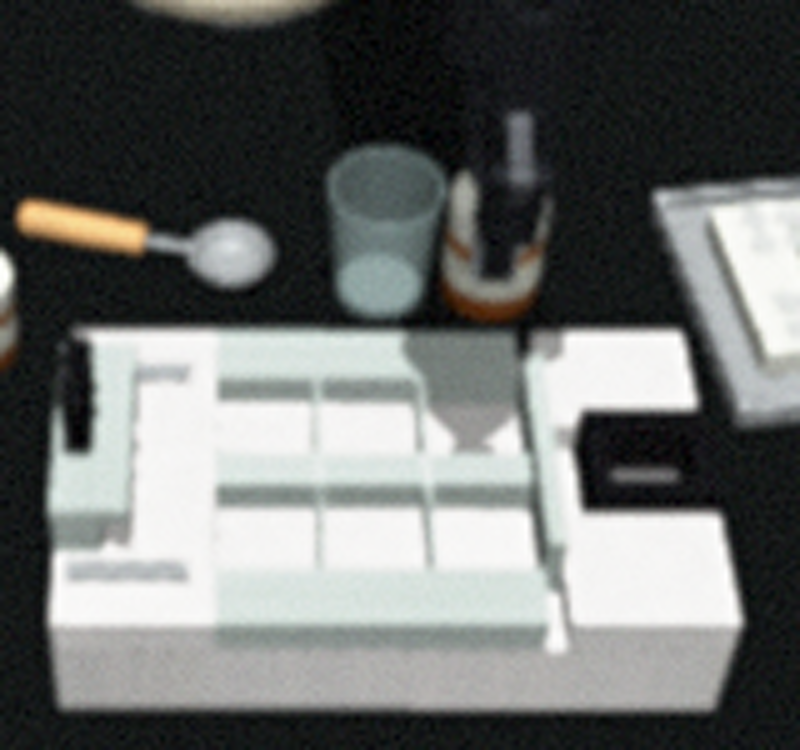

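```bash
python3 -m inch '[[[-2,10,2,0],[-2,30,2,0],[-2,50,2,0],[-2,65,2,0],[-2,77,2,0],[-2,83,2,0],[-2,85,2,0],[-2,85,2,0],[-2,85,2,0],[-2,85,2,0]]]';  python3 - <<'E'
from h import *
go(.5424,.0631,.0834,-6.6)
for n in("top","scene"): shot(n,n+"7")
s=cv2.imread("pics/scene7.png");t=cv2.imread("pics/top7.png");crop(s,200,130,360,280,5,"c11b");crop(t,180,130,310,220,6,"c12")
E
```

```text
clock: 20.5
tcp_pos: [0.5443, 0.0644, 0.117]
orientation: [-0.469, 0.468, -0.529, 0.53]
wrist_force: [-0.4, -0.2, -1.4]
finger_gap: 0.0451
t 20.5 tcp [0.5443 0.0644 0.117 ] zaxis yaw -7.0 gap 45.1 F [-0.4 -0.2 -1.4] j6 1.66
shift mm [ 1.5 33.6 -1.8] spin -0.4
```

View pics/c11b.png

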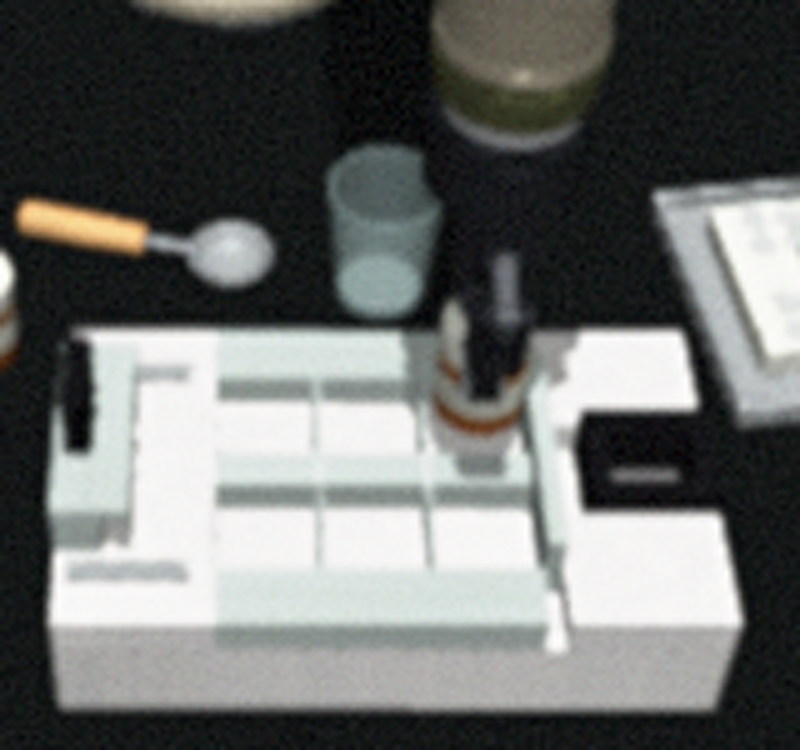

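```bash
python3 -m inch '[[[1,3,-1,0],[1,7,-1,0],[1,11,-1,0],[1,15,-1,0],[1,19,-1,0]]]';  python3 -m inch '[[[0,3,0,0],[0,6,0,0],[0,9,0,0],[0,12,0,0],[0,14,0,0],[0,14,0,0]]]'; python3 - <<'E'
from h import *
go(.5424,.0631,.0834,-6.6)
E
```

```text
clock: 21.1
tcp_pos: [0.5424, 0.0636, 0.0967]
orientation: [0.468, -0.469, 0.53, -0.53]
wrist_force: [-0.6, 0.3, -2.4]
finger_gap: 0.0448
clock: 21.7
tcp_pos: [0.5426, 0.0636, 0.0834]
orientation: [0.468, -0.468, 0.53, -0.53]
wrist_force: [-0.5, 0.4, 1.2]
finger_gap: 0.0448
t 21.7 tcp [0.5426 0.0636 0.0834] zaxis yaw -7.0 gap 44.8 F [-0.5  0.4  1.2] j6 1.66
shift mm [ 0.5  0.  -0.1] spin -0.4
```

```bash
python3 -m inch '[[[0,0,0,0],[0,0,0,0],[0,0,0,0],[0,-10,0,0],[0,-35,0,0],[0,-70,0,0],[0,-100,0,0],[0,-118,0,0],[0,-118,0,0]]]' 60; python3 - <<'E'
from h import *
go(.3968,-.1966,.2,-6.6)
go(.5959,-.2804,.2,-6.6)
E
```

```text
clock: 22.6
tcp_pos: [0.5447, 0.0635, 0.2052]
orientation: [-0.47, 0.467, -0.528, 0.531]
wrist_force: [0.5, -0.0, 0.9]
finger_gap: 0.0598
t 22.6 tcp [0.5447 0.0635 0.2052] zaxis yaw -7.0 gap 59.8 F [ 0.5 -0.   0.9] j6 1.66
shift mm [ 276.2    4.2 -115. ] spin -0.4
t 22.6 tcp [0.5447 0.0635 0.2052] zaxis yaw -7.0 gap 59.8 F [ 0.5 -0.   0.9] j6 1.66
shift mm [335.1   5.6  92.8] spin -0.4
```

Next, J2 (0.596, -0.280), stopping above it to check.

```bash
python3 -m inch '[[[15,0,4,0],[50,0,14,0],[95,0,26,0],[140,0,39,0],[185,0,51,0],[230,0,64,0],[275,0,76,0],[310,0,86,0],[328,0,91,0],[335,0,93,0]]]' 75; python3 - <<'E'
from h import *
for n in("top","scene"): shot(n,n+"8")
go(.5959,-.2804,.03,-6.6)
im=cv2.imread("pics/top8.png");blobs(im,(0,0,190),(180,60,255),.06,"top",60)
E
```

```text
clock: 23.6
tcp_pos: [0.5927, -0.2833, 0.1988]
orientation: [0.467, -0.468, 0.531, -0.529]
wrist_force: [-0.5, 0.7, -0.1]
finger_gap: 0.0749
t 23.7 tcp [ 0.593  -0.2813  0.1995] zaxis yaw -7.1 gap 75.1 F [-0.4  0.8 -0.4] j6 1.13
shift mm [ -1.1 169.5   3.2] spin -0.5
top [260.6  46.1] [    0     9   512   144 27999] [ 1.0159 -0.0523  0.06  ]
top [509.5  20.1] [507   9   5  26 100] [ 1.0955 -0.8981  0.06  ]
top [362.3 103.4] [353  90  21  27 174] [ 0.8092 -0.3855  0.06  ]
top [384.9 102.7] [372  93  26  21 277] [ 0.8103 -0.4601  0.06  ]
top [396.4 120.4] [386 106  22  31 227] [ 0.7489 -0.4945  0.06  ]
top [322.6 206.1] [ 270  112  116  166 5287] [ 0.4688 -0.2423  0.06  ]
top [506.8 181.6] [ 498  125   14  144 1091] [ 0.5395 -0.8373  0.06  ]
top [481.9 131.5] [477 127  11  10  92] [ 0.7069 -0.7715  0.06  ]
top [399.  145.9] [395 141   9  12  78] [ 0.6629 -0.4981  0.06  ]
top [457.  145.5] [452 140  11  12  98] [ 0.6612 -0.6867  0.06  ]
top [244.6 175.1] [ 188  142  109   67 5042] [0.5735 0.0064 0.06  ]
top [201.  171.7] [196 169  12   6  61] [0.5869 0.1474 0.06  ]
top [149.8 227.1] [ 121  203   57   52 2084] [0.4095 0.3102 0.06  ]
top [480.  256.9] [ 434  215   78  109 2884] [ 0.3004 -0.7308  0.06  ]
top [220.3 248.1] [195 228  50  41 905] [0.3398 0.0857 0.06  ]
top [276.5 283.4] [ 241  257   71   54 1402] [ 0.2273 -0.0898  0.06  ]
top [477.5 303.1] [460 272  40  50 683] [ 0.1587 -0.7112  0.06  ]
top [ 23.9 321.4] [   0  278   44   92 2491] [0.1226 0.6948 0.06  ]
top [447.3 295. ] [443 285  12  17 107] [ 0.1846 -0.6196  0.06  ]
top [486.2 335.9] [458 313  47  36 309] [ 0.0602 -0.7296  0.06  ]
top [217.1 354.5] [205 344  25  22 259] [0.0161 0.0963 0.06  ]
top [280.1 355.8] [277 345   7  21 115] [ 0.0098 -0.0965  0.06  ]
```

View pics/top8.png

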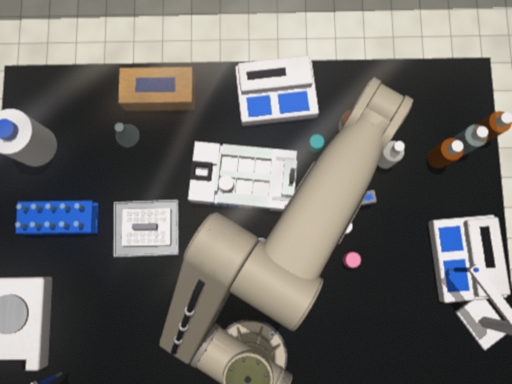

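View pics/scene8.png

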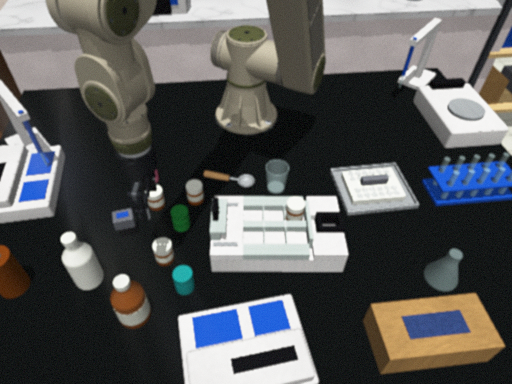

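```bash
python3 -m inch '[[[0,20,2,0],[0,50,2,0],[0,80,2,0],[0,105,2,0],[0,125,2,0],[0,142,2,0],[0,155,2,0],[0,163,2,0],[0,168,2,0],[0,168,2,0]]]' ; python3 -m inch '[[[0,0,0,0],[0,0,0,0],[0,0,0,0],[0,0,0,0],[0,0,0,0],[0,0,0,0]]]' 0 40;  python3 -m inch '[[[0,-5,0,0],[0,-20,0,0],[0,-45,0,0],[0,-80,0,0],[0,-115,0,0],[0,-150,0,0],[0,-168,0,0],[0,-172,0,0]]]'; python3 - <<'E'
from h import *
go(.607,.0002,.2,-6.6)
E
```

```text
clock: 24.7
tcp_pos: [0.5958, -0.2801, 0.033]
orientation: [0.469, -0.469, 0.53, -0.529]
wrist_force: [-1.1, 0.5, -0.5]
finger_gap: 0.0752
clock: 25.3
tcp_pos: [0.5966, -0.281, 0.0344]
orientation: [-0.469, 0.468, -0.529, 0.53]
wrist_force: [0.5, 0.6, 5.9]
finger_gap: 0.0448
clock: 26.1
tcp_pos: [0.5969, -0.2812, 0.2081]
orientation: [-0.469, 0.468, -0.528, 0.531]
wrist_force: [-0.6, -0.6, -1.2]
finger_gap: 0.0446
t 26.1 tcp [ 0.5969 -0.2812  0.2081] zaxis yaw -7.0 gap 44.6 F [-0.6 -0.6 -1.2] j6 1.13
shift mm [-280.5    7.5  -24.4] spin -0.4
```

```bash
python3 -m inch '[[[-10,0,-1,0],[-40,0,-4,0],[-80,0,-7,0],[-125,0,-11,0],[-170,0,-15,0],[-210,0,-18,0],[-245,0,-21,0],[-270,0,-23,0],[-280,0,-24,0],[-280,0,-24,0]]]'; python3 -m inch '[[[0,5,0,0],[0,20,0,0],[0,40,0,0],[0,60,0,0],[0,72,0,0],[0,80,0,0],[0,84,0,0],[0,85,0,0],[0,85,0,0]]]';  python3 - <<'E'
from h import *
go(.6075,.0002,.0874,-6.6)
E
```

```text
clock: 27.1
tcp_pos: [0.6052, 0.002, 0.2036]
orientation: [0.468, -0.47, 0.53, -0.528]
wrist_force: [-0.6, -1.6, -1.6]
finger_gap: 0.0447
clock: 28.0
tcp_pos: [0.6068, 0.0001, 0.1208]
orientation: [-0.469, 0.468, -0.529, 0.53]
wrist_force: [-0.7, 0.8, -2.1]
finger_gap: 0.0444
t 28.0 tcp [6.068e-01 1.000e-04 1.208e-01] zaxis yaw -7.0 gap 44.4 F [-0.7  0.8 -2.1] j6 1.56
shift mm [-0.1 33.4  0.6] spin -0.4
```

```bash
python3 -m inch '[[[0,4,0,0],[0,8,0,0],[0,12,0,0],[0,16,0,0],[0,20,0,0],[0,20,0,0]]]';  python3 -m inch '[[[0,3,0,0],[0,6,0,0],[0,9,0,0],[0,12,0,0],[0,14,0,0],[0,14,0,0]]]'; python3 - <<'E'
from h import *
go(.6075,.0002,.0874,-6.6)
E
```

```text
clock: 28.6
tcp_pos: [0.6058, 0.0004, 0.0994]
orientation: [0.468, -0.469, 0.53, -0.529]
wrist_force: [-0.0, 0.6, -1.8]
finger_gap: 0.0445
clock: 29.2
tcp_pos: [0.6064, 0.0003, 0.0873]
orientation: [-0.469, 0.468, -0.53, 0.53]
wrist_force: [-2.1, -0.6, 5.8]
finger_gap: 0.0448
t 29.2 tcp [6.064e-01 3.000e-04 8.730e-02] zaxis yaw -7.0 gap 44.8 F [-2.1 -0.6  5.8] j6 1.56
shift mm [-0.  -0.1  1.1] spin -0.4
```

```bash
python3 -m inch '[[[0,0,0,0],[0,0,0,0],[0,0,0,0],[0,-10,0,0],[0,-35,0,0],[0,-70,0,0],[0,-100,0,0],[0,-118,0,0],[0,-118,0,0]]]' 60; python3 - <<'E'
from h import *
im=shot("top","top9");shot("scene","scene9")
blobs(im[210:240,290:380],(0,0,190),(180,60,255),.06,"top",60)
go(.4058,-.3091,.2,-6.6)
E
```

```text
clock: 30.1
tcp_pos: [0.6083, 0.0, 0.2083]
orientation: [-0.47, 0.467, -0.528, 0.531]
wrist_force: [0.8, -0.8, -0.1]
finger_gap: 0.0601
top [54.3 15.5] [ 48   9  14  14 163] [1.1391 0.6511 0.06  ]
top [19.  18.8] [ 12  12  15  15 164] [1.1291 0.7715 0.06  ]
t 30.2 tcp [6.065e-01 3.000e-04 2.045e-01] zaxis yaw -7.0 gap 60.0 F [ 0.6  0.2 -0.3] j6 1.56
shift mm [ 331.6    4.3 -161.4] spin -0.4
```

View pics/top9.png

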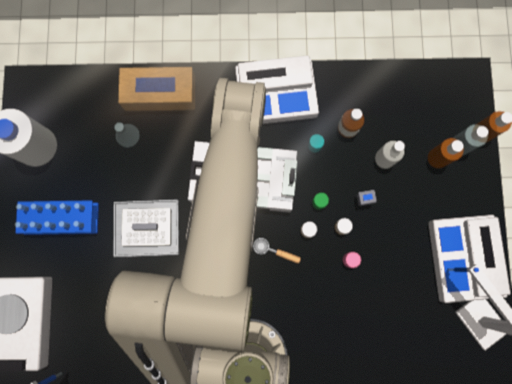

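View pics/scene9.png

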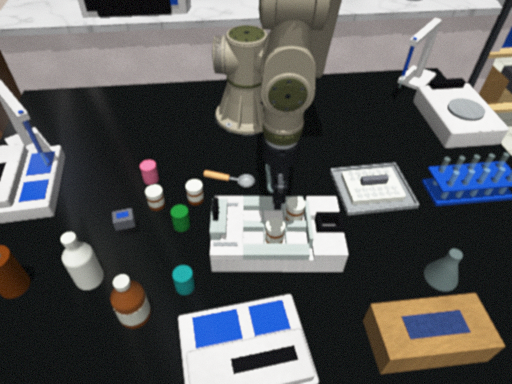

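```bash
python3 -m inch '[[[15,0,-7,0],[50,0,-24,0],[92,0,-45,0],[135,0,-66,0],[178,0,-87,0],[222,0,-108,0],[265,0,-129,0],[300,0,-146,0],[322,0,-157,0],[331,4,-161,0]]]' 75; python3 -m inch '[[[0,10,0,0],[0,30,0,0],[0,50,0,0],[0,70,0,0],[0,75,0,0],[0,75,0,0]]]'; python3 - <<'E'
from h import *
go(.4062,-.3091,.031,-6.6)
E
```

```text
clock: 31.2
tcp_pos: [0.4036, -0.3103, 0.1991]
orientation: [0.467, -0.468, 0.531, -0.53]
wrist_force: [-0.4, 0.3, 0.3]
finger_gap: 0.075
clock: 31.8
tcp_pos: [0.4056, -0.3067, 0.1237]
orientation: [0.469, -0.469, 0.531, -0.528]
wrist_force: [-0.3, -0.1, 0.5]
finger_gap: 0.0751
t 31.8 tcp [ 0.4056 -0.3067  0.1237] zaxis yaw -6.9 gap 75.1 F [-0.3 -0.1  0.5] j6 0.89
shift mm [ 2.6 92.7  1.1] spin -0.3
```

```bash
python3 -m inch '[[[0,15,0,0],[0,35,0,0],[1,55,0,0],[1,72,0,0],[1,84,0,0],[1,90,0,0],[1,92,0,0],[1,92,0,0]]]' ; python3 - <<'E'
from h import *
go(.4062,-.3091,.031,-6.6)
E
python3 -m inch '[[[0,0,0,0],[0,0,0,0],[0,0,0,0],[0,0,0,0],[0,0,0,0],[0,0,0,0]]]' 0 40;  python3 -m inch '[[[0,-5,0,0],[0,-20,0,0],[0,-45,0,0],[0,-80,0,0],[0,-115,0,0],[0,-150,0,0],[0,-168,0,0],[0,-172,0,0]]]'; python3 - <<'E'
from h import *
go(.601,-.0544,.2,-6.6)
E
```

```text
clock: 32.6
tcp_pos: [0.4063, -0.3097, 0.0336]
orientation: [-0.469, 0.468, -0.529, 0.53]
wrist_force: [-0.1, -0.4, -0.3]
finger_gap: 0.0748
t 32.6 tcp [ 0.4063 -0.3097  0.0336] zaxis yaw -7.0 gap 74.8 F [-0.1 -0.4 -0.3] j6 0.88
shift mm [-0.6  2.6 -0.2] spin -0.4
clock: 33.2
tcp_pos: [0.4064, -0.31, 0.0341]
orientation: [-0.468, 0.468, -0.529, 0.53]
wrist_force: [-0.2, -0.0, 4.9]
finger_gap: 0.0448
clock: 34.0
tcp_pos: [0.4068, -0.3104, 0.2077]
orientation: [-0.468, 0.468, -0.528, 0.531]
wrist_force: [-0.1, 0.0, -1.8]
finger_gap: 0.0451
t 34.0 tcp [ 0.4068 -0.3104  0.2077] zaxis yaw -7.0 gap 45.1 F [-0.1  0.  -1.8] j6 0.88
shift mm [-277.9    7.5  161.4] spin -0.4
```

```bash
python3 -m inch '[[[-12,0,7,0],[-40,0,23,0],[-75,0,44,0],[-112,0,65,0],[-150,0,87,0],[-188,0,109,0],[-225,0,131,0],[-255,0,148,0],[-272,0,158,0],[-277,0,161,0]]]'; python3 -m inch '[[[0,5,0,0],[0,20,0,0],[0,40,0,0],[0,60,0,0],[0,72,0,0],[0,80,0,0],[0,84,0,0],[0,85,0,0],[0,85,0,0]]]';  python3 - <<'E'
from h import *
go(.601,-.0552,.0871,-6.6)
E
```

```text
clock: 35.0
tcp_pos: [0.5996, -0.0511, 0.2026]
orientation: [0.469, -0.47, 0.53, -0.528]
wrist_force: [-0.2, -0.2, -2.6]
finger_gap: 0.0448
clock: 35.9
tcp_pos: [0.6, -0.0545, 0.1208]
orientation: [-0.469, 0.468, -0.529, 0.53]
wrist_force: [-0.0, 0.8, -1.8]
finger_gap: 0.045
t 35.9 tcp [ 0.6    -0.0545  0.1208] zaxis yaw -7.0 gap 45.0 F [-0.   0.8 -1.8] j6 1.47
shift mm [ 0.6 33.7  1. ] spin -0.4
```

```bash
python3 -m inch '[[[0,4,1,0],[1,8,1,0],[1,12,1,0],[1,16,1,0],[1,20,1,0],[1,20,1,0]]]';  python3 -m inch '[[[0,3,0,0],[0,6,0,0],[0,9,0,0],[0,12,0,0],[0,14,0,0],[0,14,0,0]]]'; python3 - <<'E'
from h import *
go(.601,-.0552,.0871,-6.6)
E
```

```text
clock: 36.5
tcp_pos: [0.5999, -0.0553, 0.0993]
orientation: [0.468, -0.469, 0.53, -0.529]
wrist_force: [1.0, -0.1, -1.8]
finger_gap: 0.0447
clock: 37.1
tcp_pos: [0.6005, -0.0554, 0.0871]
orientation: [-0.469, 0.468, -0.53, 0.53]
wrist_force: [-1.6, 0.6, 4.8]
finger_gap: 0.0454
t 37.1 tcp [ 0.6005 -0.0554  0.0871] zaxis yaw -7.0 gap 45.4 F [-1.6  0.6  4.8] j6 1.47
shift mm [-0.3  0.   0.5] spin -0.4
```

```bash
python3 -m inch '[[[0,0,0,0],[0,0,0,0],[0,0,0,0],[0,-10,0,0],[0,-35,0,0],[0,-70,0,0],[0,-100,0,0],[0,-118,0,0],[0,-118,0,0]]]' 60; python3 - <<'E'
from h import *
im=shot("top","top10");shot("scene","scene10")
blobs(im,(0,0,190),(180,60,255),.06,"top",120)
go(.3972,-.1971,.2,-6.6)
E
```

```text
clock: 38.0
tcp_pos: [0.6025, -0.0558, 0.2084]
orientation: [-0.47, 0.467, -0.528, 0.532]
wrist_force: [0.0, -0.1, -0.3]
finger_gap: 0.06
top [261.6  44.4] [    0     9   512   145 27507] [ 1.0219 -0.0557  0.06  ]
top [246.3 104.5] [240  87  14  36 262] [ 0.8115 -0.0019  0.06  ]
top [267.5  98.9] [254  89  27  21 382] [ 0.8297 -0.0722  0.06  ]
top [283.8 112.2] [277  93  14  38 273] [ 0.7831 -0.1254  0.06  ]
top [240.5 217.9] [ 203  112   72  186 5952] [0.4346 0.0208 0.06  ]
top [506.9 182.6] [ 498  125   14  155 1103] [ 0.5363 -0.8371  0.06  ]
top [206.8 169.5] [ 188  142   44   60 1208] [0.5938 0.1286 0.06  ]
top [286.  178.7] [277 150  20  59 730] [ 0.5596 -0.1275  0.06  ]
top [149.2 227. ] [ 117  203   61   52 2229] [0.4098 0.3121 0.06  ]
top [479.9 256.9] [ 434  215   78  109 2896] [ 0.3005 -0.7307  0.06  ]
top [309.  228.8] [302 222  15  15 166] [ 0.3969 -0.1966  0.06  ]
top [477.5 303.2] [460 272  40  51 691] [ 0.1586 -0.7113  0.06  ]
top [ 23.9 321.3] [   0  278   44   92 2504] [0.1227 0.6948 0.06  ]
top [149.1 297.9] [122 284  54  29 955] [0.1885 0.3079 0.06  ]
top [216.7 313. ] [ 178  295   78   37 1602] [0.1399 0.0973 0.06  ]
top [486.3 335.9] [458 313  47  36 312] [ 0.0602 -0.7299  0.06  ]
top [270.8 335.4] [262 326  19  19 151] [ 0.0705 -0.0691  0.06  ]
top [211.4 366.3] [200 358  25  18 293] [-0.0184  0.1137  0.06  ]
t 38.1 tcp [ 0.6007 -0.0555  0.2045] zaxis yaw -7.0 gap 60.0 F [-0.2  0.2 -0.7] j6 1.47
shift mm [ 165.5    4.3 -184.6] spin -0.4
```

View pics/scene10.png

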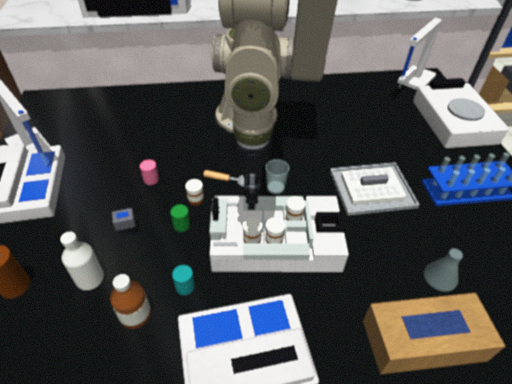

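```bash
python3 -m inch '[[[8,0,-9,0],[28,0,-30,0],[55,0,-60,0],[82,0,-91,0],[108,0,-120,0],[132,0,-147,0],[150,0,-168,0],[161,2,-180,0],[166,4,-185,0],[166,4,-185,0]]]' 75; python3 -m inch '[[[0,10,0,0],[0,30,0,0],[0,50,0,0],[0,70,0,0],[0,75,0,0],[0,75,0,0]]]'; python3 - <<'E'
from h import *
go(.3972,-.1971,.031,-6.6)
E
```

```text
clock: 39.1
tcp_pos: [0.3952, -0.1975, 0.1992]
orientation: [0.468, -0.468, 0.531, -0.529]
wrist_force: [0.0, -0.4, 0.5]
finger_gap: 0.0749
clock: 39.7
tcp_pos: [0.3963, -0.1965, 0.1241]
orientation: [0.469, -0.469, 0.53, -0.528]
wrist_force: [-0.1, 0.2, 0.8]
finger_gap: 0.075
t 39.7 tcp [ 0.3963 -0.1965  0.1241] zaxis yaw -7.0 gap 75.0 F [-0.1  0.2  0.8] j6 1.05
shift mm [ 0.6 93.1  1.2] spin -0.4
```

```bash
python3 -m inch '[[[0,15,0,0],[0,35,0,0],[0,55,0,0],[0,72,0,0],[0,84,0,0],[0,90,0,0],[0,92,0,0],[0,92,0,0]]]' ; python3 -m inch '[[[0,0,0,0],[0,0,0,0],[0,0,0,0],[0,0,0,0],[0,0,0,0],[0,0,0,0]]]' 0 40;  python3 -m inch '[[[0,-5,0,0],[0,-20,0,0],[0,-45,0,0],[0,-80,0,0],[0,-115,0,0],[0,-150,0,0],[0,-168,0,0],[0,-172,0,0]]]'; python3 - <<'E'
from h import *
go(.5288,-.0461,.2,-6.6)
E
```

```text
clock: 40.5
tcp_pos: [0.3971, -0.1978, 0.0337]
orientation: [-0.469, 0.468, -0.529, 0.53]
wrist_force: [0.2, 0.0, -0.5]
finger_gap: 0.075
clock: 41.1
tcp_pos: [0.3971, -0.1979, 0.0341]
orientation: [-0.469, 0.468, -0.529, 0.53]
wrist_force: [-0.9, 0.8, 7.0]
finger_gap: 0.0452
clock: 41.9
tcp_pos: [0.3976, -0.1983, 0.2077]
orientation: [-0.469, 0.468, -0.528, 0.531]
wrist_force: [-0.5, -0.3, -1.7]
finger_gap: 0.045
t 41.9 tcp [ 0.3976 -0.1983  0.2077] zaxis yaw -7.0 gap 45.0 F [-0.5 -0.3 -1.7] j6 1.05
shift mm [-167.1    7.8  111.6] spin -0.4
```

```bash
python3 -m inch '[[[-8,0,5,0],[-27,0,18,0],[-52,0,35,0],[-80,0,54,0],[-108,0,72,0],[-132,0,88,0],[-150,0,100,0],[-161,0,107,0],[-166,0,111,0],[-166,0,111,0]]]'; python3 -m inch '[[[0,5,0,0],[0,20,0,0],[0,40,0,0],[0,60,0,0],[0,72,0,0],[0,80,0,0],[0,84,0,0],[0,85,0,0],[0,85,0,0]]]';  python3 - <<'E'
from h import *
go(.5288,-.0472,.0871,-6.6)
E
```

```text
clock: 42.9
tcp_pos: [0.5268, -0.0459, 0.2043]
orientation: [0.468, -0.469, 0.53, -0.529]
wrist_force: [-0.5, -0.5, -1.2]
finger_gap: 0.0446
clock: 43.8
tcp_pos: [0.5274, -0.0465, 0.1208]
orientation: [-0.469, 0.468, -0.529, 0.53]
wrist_force: [-0.2, -0.3, -0.9]
finger_gap: 0.0445
t 43.8 tcp [ 0.5274 -0.0465  0.1208] zaxis yaw -7.0 gap 44.5 F [-0.2 -0.3 -0.9] j6 1.45
shift mm [ 0.5 33.7  1.4] spin -0.4
```

```bash
python3 -m inch '[[[0,4,1,0],[0,8,1,0],[0,12,1,0],[0,16,1,0],[0,20,1,0],[0,20,1,0]]]';  python3 -m inch '[[[0,3,0,0],[0,6,0,0],[0,9,0,0],[0,12,0,0],[0,14,0,0],[0,14,0,0]]]'; python3 - <<'E'
from h import *
go(.5288,-.0472,.0871,-6.6)
E
```

```text
clock: 44.4
tcp_pos: [0.5275, -0.0463, 0.0995]
orientation: [0.468, -0.469, 0.53, -0.529]
wrist_force: [-0.3, -0.0, -1.7]
finger_gap: 0.0448
clock: 45.0
tcp_pos: [0.528, -0.0465, 0.0871]
orientation: [-0.469, 0.468, -0.53, 0.53]
wrist_force: [-1.4, 0.3, 5.3]
finger_gap: 0.0448
t 45.0 tcp [ 0.528  -0.0465  0.0871] zaxis yaw -7.0 gap 44.8 F [-1.4  0.3  5.3] j6 1.45
shift mm [ 0.6 -0.   0.9] spin -0.4
```

```bash
python3 -m inch '[[[0,0,0,0],[0,0,0,0],[0,0,0,0],[0,-10,0,0],[0,-35,0,0],[0,-70,0,0],[0,-100,0,0],[0,-128,0,0],[0,-128,0,0]]]' 55; python3 - <<'E'
from h import *
im=shot("top","top11");s=shot("scene","scene11")
crop(im,340,170,400,220,12,"c13");crop(s,90,190,150,240,12,"c14");crop(s,200,180,360,280,5,"c15")
go(.494,-.384,.22,8)
E
```

```text
clock: 45.9
tcp_pos: [0.5305, -0.0471, 0.2193]
orientation: [-0.47, 0.467, -0.527, 0.532]
wrist_force: [-0.0, 0.1, 1.3]
finger_gap: 0.055
t 46.0 tcp [ 0.5286 -0.0466  0.2153] zaxis yaw -7.0 gap 55.3 F [-0.2 -0.  -1.3] j6 1.45
shift mm [339.1  -4.6   6.9] spin -15.0
```

View pics/c13.png

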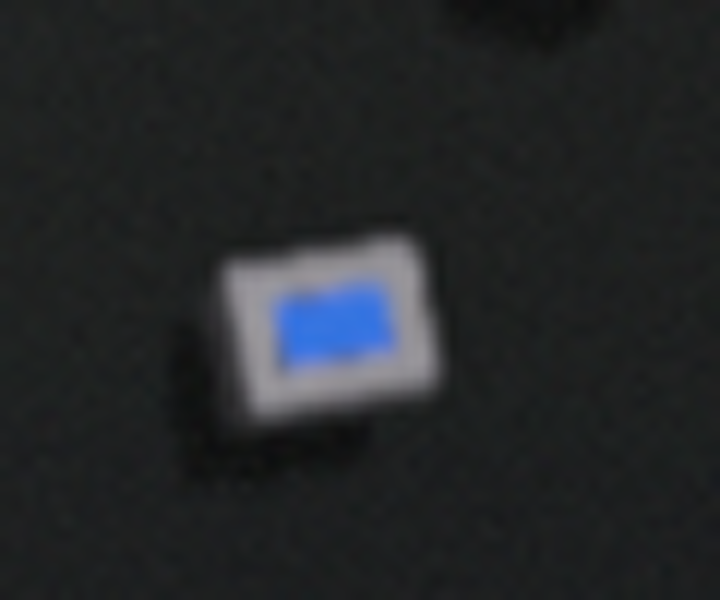

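View pics/c14.png

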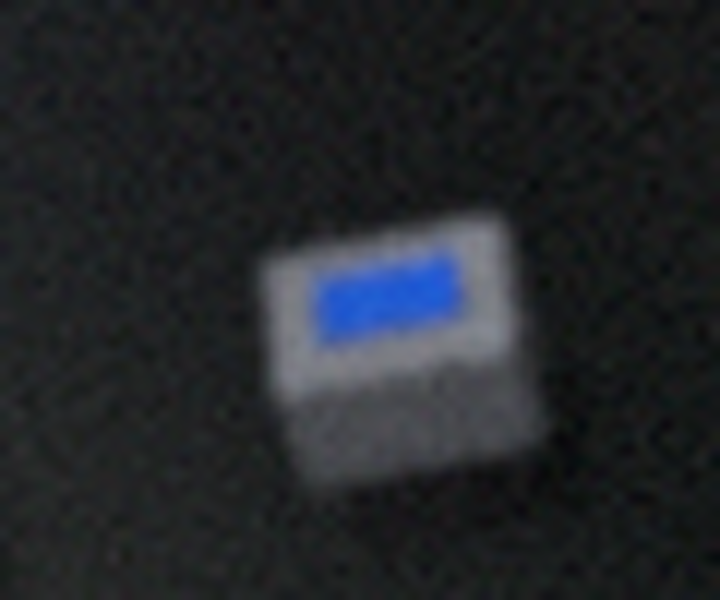

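View pics/c15.png

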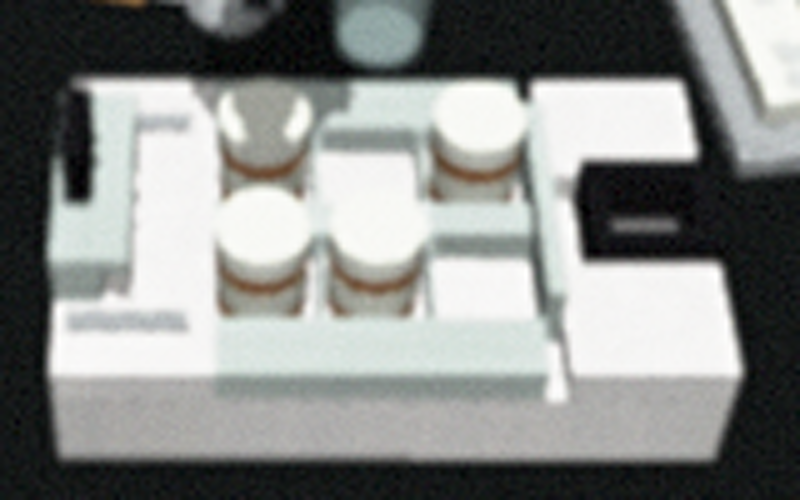

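```bash
python3 - <<'E'
from h import *
for n,f,(x0,y0,x1,y1) in [("top","top11",(345,175,395,215)),("scene","scene11",(95,195,150,240))]:
    im=cv2.imread(f"pics/{f}.png");k=8
    c=cv2.resize(im[y0:y1,x0:x1],None,fx=k,fy=k,interpolation=cv2.INTER_CUBIC);h=cv2.cvtColor(c,cv2.COLOR_BGR2HSV)
    blue=cv2.inRange(h,np.array((100,110,80)),np.array((130,255,255)))
    grey=cv2.inRange(h,np.array((0,0,90 if n=="top" else 105)),np.array((180,255,255)))
    for nm,m in(("blue",blue),("head",grey|blue)):
        cs=cv2.findContours(m,cv2.RETR_EXTERNAL,cv2.CHAIN_APPROX_NONE)[0];q=max(cs,key=cv2.contourArea)
        (cx,cy),wh,a=cv2.minAreaRect(q);M=cv2.moments(q)
        U=lambda p:((p[0]+.5)/k-.5+x0,(p[1]+.5)/k-.5+y0)
        cen=U((M["m10"]/M["m00"],M["m01"]/M["m00"]))
        # world rect
        P=np.array([onz(n,*U(p),.07)[:2]*1000 for p in q[:,0,:].astype(float)],np.float32)
        print(n,nm,onz(n,*cen,.07).round(4),"rect",cv2.minAreaRect(P))
E
```

```text
top blue [ 0.4958 -0.3845  0.07  ] rect ((495.8189697265625, -384.421630859375), (18.639144897460938, 30.803760528564453), 9.999197006225586)
top head [ 0.4955 -0.3838  0.07  ] rect ((495.613525390625, -384.16619873046875), (41.785648345947266, 53.2381706237793), 8.684476852416992)
scene blue [ 0.4997 -0.382   0.07  ] rect ((499.63165283203125, -381.9625549316406), (20.879079818725586, 31.432016372680664), 9.106356620788574)
scene head [ 0.503  -0.3812  0.07  ] rect ((502.8871154785156, -381.0203552246094), (40.88029098510742, 49.46361541748047), 9.345431327819824)
```

```bash
python3 -m inch '[[[10,0,0,-2],[40,0,1,-4],[80,0,2,-6],[125,0,3,-8],[170,0,4,-10],[215,0,5,-12],[260,0,6,-14],[300,0,7,-16],[328,0,8,-16],[338,0,8,-16]]]' 70; python3 -m inch '[[[0,0,0,0],[0,20,0,0],[0,50,0,0],[0,80,0,0],[0,100,0,0],[0,110,0,0],[0,110,0,0]]]'; python3 - <<'E'
from h import *
go(.4956,-.384,.040,9.1)
E
```

```text
clock: 47.0
tcp_pos: [0.4934, -0.3854, 0.2121]
orientation: [-0.537, 0.537, -0.461, 0.459]
wrist_force: [-0.1, 0.6, -0.5]
finger_gap: 0.0696
clock: 47.7
tcp_pos: [0.4941, -0.3806, 0.1027]
orientation: [0.538, -0.538, 0.46, -0.458]
wrist_force: [0.9, -0.0, 0.1]
finger_gap: 0.0701
t 47.7 tcp [ 0.4941 -0.3806  0.1027] zaxis yaw 9.1 gap 70.1 F [ 0.9 -0.   0.1] j6 0.63
shift mm [ 3.8 62.7  1.1] spin -0.0
```

```bash
python3 -m inch '[[[1,10,0,0],[2,25,0,0],[2,40,0,0],[2,52,0,0],[2,58,0,0],[2,61,0,0],[2,62,0,0],[2,62,0,0],[2,62,0,0]]]'; python3 - <<'E'
from h import *
go(.4956,-.384,.040,9.1)
E
```

```text
clock: 48.6
tcp_pos: [0.4953, -0.3852, 0.0429]
orientation: [0.538, -0.538, 0.459, -0.46]
wrist_force: [-0.1, 0.4, 0.3]
finger_gap: 0.0699
t 48.6 tcp [ 0.4953 -0.3852  0.0429] zaxis yaw 9.0 gap 69.9 F [-0.1  0.4  0.3] j6 0.63
shift mm [-1.2  2.9  0.5] spin -0.1
```

```bash
python3 -m inch '[[[-1,2,0,0],[-1,2,0,0],[-1,2,0,0]]]'; python3 -m inch '[[[0,0,0,0],[0,0,0,0],[0,0,0,0],[0,0,0,0],[0,0,0,0],[0,0,0,0]]]' 0 60;  python3 -m inch '[[[0,-5,0,0],[0,-20,0,0],[0,-45,0,0],[0,-80,0,0],[0,-115,0,0],[0,-150,0,0],[0,-168,0,0],[0,-172,0,0]]]'; python3 - <<'E'
from h import *
go(.5874,.1434,.22,-6.6)
E
```

```text
clock: 48.9
tcp_pos: [0.4948, -0.3838, 0.0403]
orientation: [0.538, -0.538, 0.459, -0.459]
wrist_force: [0.9, -1.1, 0.4]
finger_gap: 0.0696
clock: 49.5
tcp_pos: [0.4952, -0.3841, 0.0405]
orientation: [0.538, -0.537, 0.459, -0.46]
wrist_force: [0.8, 0.4, 1.5]
finger_gap: 0.0392
clock: 50.3
tcp_pos: [0.4953, -0.3847, 0.215]
orientation: [-0.537, 0.538, -0.458, 0.461]
wrist_force: [-0.0, 0.1, -1.8]
finger_gap: 0.0394
t 50.3 tcp [ 0.4953 -0.3847  0.215 ] zaxis yaw 9.0 gap 39.4 F [-0.   0.1 -1.8] j6 0.63
shift mm [-507.3   -6.3  173.3] spin 15.6
```

```bash
python3 -m inch '[[[-15,0,5,0],[-50,0,17,0],[-92,0,31,0],[-135,0,46,2],[-178,0,61,4],[-220,0,75,6],[-262,0,90,8],[-305,0,104,10],[-348,0,119,12],[-390,0,133,14]]]'; python3 -m inch '[[[-10,0,9,2],[-40,0,19,2],[-70,0,29,2],[-95,0,37,2],[-110,0,42,2],[-114,0,43,2],[-114,0,43,2],[-114,0,43,2]]]'; python3 - <<'E'
from h import *
go(.5874,.1434,.140,-6.6)
E
```

```text
clock: 51.3
tcp_pos: [0.5635, 0.0248, 0.2101]
orientation: [0.476, -0.478, 0.523, -0.521]
wrist_force: [0.9, -0.3, -1.4]
finger_gap: 0.0391
clock: 52.1
tcp_pos: [0.6175, 0.131, 0.2119]
orientation: [0.468, -0.469, 0.53, -0.53]
wrist_force: [-0.6, -0.7, -0.3]
finger_gap: 0.039
t 52.1 tcp [0.6175 0.131  0.2119] zaxis yaw -7.1 gap 39.0 F [-0.6 -0.7 -0.3] j6 1.78
shift mm [ -8.6  71.9 -31.3] spin -0.5
```

```bash
python3 - <<'E'
from h import *
t=cv2.cvtColor(cv2.imread("pics/top4.png"),cv2.COLOR_BGR2GRAY).astype(np.float32)
print("cols v155-190")
for u in range(190,215,2): print(u,[int(x) for x in t[158:184,u]])
print("rows u186-218")
for v in (163,165,168,171,174,177,179): print(v,[int(x) for x in t[v,186:218]])
E
```

```text
cols v155-190
190 [42, 44, 45, 45, 43, 45, 45, 47, 48, 47, 49, 48, 50, 50, 53, 55, 54, 56, 56, 56, 61, 110, 170, 195, 204, 223]
192 [121, 123, 99, 67, 56, 56, 58, 59, 60, 59, 61, 60, 60, 59, 60, 59, 60, 60, 61, 55, 69, 138, 218, 239, 239, 239]
194 [240, 237, 184, 103, 61, 59, 57, 54, 53, 48, 46, 45, 46, 47, 51, 53, 60, 60, 60, 58, 65, 132, 216, 238, 239, 238]
196 [239, 235, 195, 119, 68, 58, 55, 44, 56, 98, 141, 202, 230, 233, 233, 227, 174, 106, 66, 59, 58, 97, 167, 225, 237, 239]
198 [239, 237, 215, 143, 78, 57, 56, 47, 60, 110, 163, 223, 238, 239, 239, 238, 215, 144, 79, 60, 57, 80, 151, 221, 237, 239]
200 [238, 238, 222, 153, 82, 58, 57, 51, 55, 103, 156, 212, 235, 239, 239, 237, 219, 149, 79, 59, 59, 77, 151, 222, 238, 238]
202 [238, 239, 235, 178, 95, 59, 59, 51, 51, 87, 133, 170, 223, 237, 239, 240, 233, 171, 91, 60, 60, 76, 147, 222, 238, 239]
204 [238, 240, 235, 182, 104, 66, 60, 55, 48, 77, 131, 171, 223, 237, 239, 239, 236, 183, 104, 64, 58, 71, 135, 216, 238, 239]
206 [238, 239, 234, 185, 109, 65, 60, 58, 47, 73, 130, 170, 219, 236, 237, 235, 229, 174, 101, 67, 61, 66, 12
[... 857 characters left out ...]
8, 141, 165, 163, 161, 156, 139, 133, 130, 131, 129, 130, 120, 80, 62, 59, 54, 133, 233, 241, 238, 235, 232]
171 [45, 44, 45, 46, 50, 58, 59, 55, 47, 133, 233, 241, 239, 239, 239, 238, 237, 237, 237, 238, 236, 195, 109, 61, 60, 74, 156, 233, 240, 238, 233, 232]
174 [45, 46, 45, 47, 54, 60, 60, 55, 60, 111, 174, 201, 215, 217, 219, 223, 233, 235, 236, 237, 229, 155, 81, 62, 55, 106, 203, 236, 239, 237, 233, 233]
177 [44, 46, 45, 48, 56, 57, 55, 58, 58, 57, 59, 59, 60, 61, 59, 60, 60, 61, 64, 66, 67, 65, 64, 62, 58, 136, 233, 240, 238, 236, 234, 230]
179 [46, 47, 45, 64, 110, 142, 138, 134, 132, 120, 97, 80, 80, 81, 77, 76, 76, 70, 71, 69, 66, 63, 63, 58, 65, 142, 232, 240, 238, 234, 235, 227]
```

```bash
python3 - <<'E'
from h import *
a=np.radians(-6.58);o=np.array([.5714,.0044]);c,s=np.cos(a),np.sin(a)
W=lambda x,y,z:(o[0]+c*x-s*y,o[1]+s*x+c*y,z)
print("predicted px top:")
for nm,x,y,z in [("mouth +x",.0155,.14,.089),("mouth -x",-.0155,.14,.089),("floor+x",.0155,.14,.053),("floor -x",-.0155,.14,.053),("mouth +y",0,.1615,.089),("mouth -y",0,.1185,.089),("floor+y",0,.1615,.053),("floor-y",0,.1185,.053),("centre",0,.14,.089)]:
    print(nm,proj("top",W(x,y,z)).round(2),proj("scene",W(x,y,z)).round(2))
E
```

```text
predicted px top:
mouth +x [201.72 164.95] [328.89 223.44]
mouth -x [200.57 174.46] [327.23 213.97]
floor+x [203.05 167.32] [326.73 232.2 ]
floor -x [201.93 176.61] [325.15 222.79]
mouth +y [194.44 169.04] [336.52 218.69]
mouth -y [207.86 170.36] [319.58 218.62]
floor+y [195.93 171.31] [334.19 227.48]
floor-y [209.05 172.6 ] [317.68 227.41]
centre [201.14 169.7 ] [328.05 218.65]
```

```bash
python3 -m inch '[[[-5,0,-16,0],[-10,0,-31,0],[-10,10,-31,0],[-10,30,-31,0],[-10,50,-31,0],[-10,63,-31,0],[-10,70,-31,0],[-10,71,-31,0],[-10,71,-31,0],[-10,71,-31,0]]]'; python3 - <<'E'
from h import *
go(.5874,.1446,.135,-6.6)
for n in("top","scene"): shot(n,n+"12")
s=cv2.imread("pics/scene12.png");crop(s,290,170,370,250,8,"c16")
E
```

```text
clock: 53.1
tcp_pos: [0.5893, 0.1456, 0.1422]
orientation: [-0.469, 0.468, -0.529, 0.53]
wrist_force: [0.3, -0.6, -1.4]
finger_gap: 0.0393
t 53.1 tcp [0.5893 0.1456 0.1422] zaxis yaw -7.0 gap 39.3 F [ 0.3 -0.6 -1.4] j6 1.8
shift mm [ 1.2  7.2 -1.8] spin -0.4
```

View pics/c16.png

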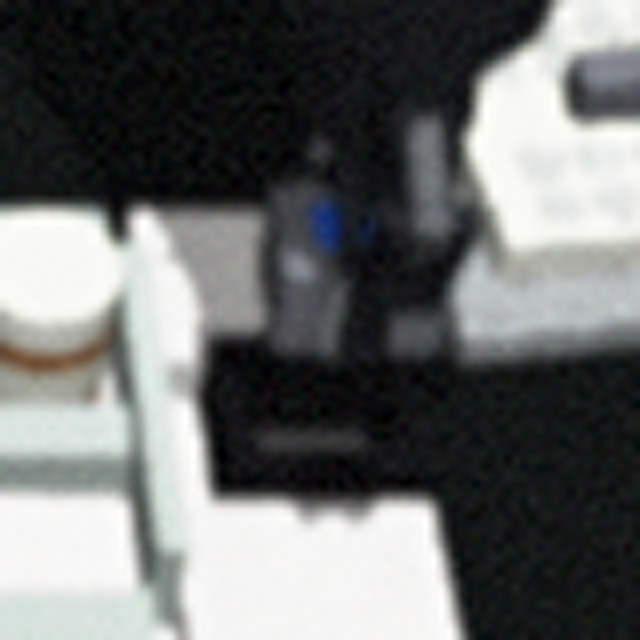

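```bash
python3 - <<'E'
from h import *
a=np.radians(-7);c,s=np.cos(a),np.sin(a);o=(.5893,.1456)
for x,y,z in [(.02,.026,.136),(.02,-.026,.136),(.02,0,.136),(.02,.026,.172),(.02,-.026,.172)]:
    p=proj("scene",(o[0]+c*x-s*y,o[1]+s*x+c*y,z));print((x,y,z),(p.round(1)),((p+.5-[290,170])*8-.5).round(0))
im=cv2.cvtColor(cv2.imread("pics/scene12.png"),cv2.COLOR_BGR2GRAY)
for v in range(204,216,1): print(v,im[v,316:356])
# hole/socket outer in clean scene
im=cv2.cvtColor(cv2.imread("pics/scene4.png"),cv2.COLOR_BGR2GRAY)
for v in (214,216,218,222,225,228): print(v,im[v,308:350])
E
```

```text
(0.02, 0.026, 0.136) [343.9 213.3] [435. 350.]
(0.02, -0.026, 0.136) [322.4 213.1] [262. 348.]
(0.02, 0, 0.136) [333.1 213.2] [349. 349.]
(0.02, 0.026, 0.172) [346.7 203.4] [457. 271.]
(0.02, -0.026, 0.172) [324.6 203.2] [280. 269.]
204 [156 150 154 156 155 140  89  51  53  82 116 125 122  96  74  65  50  31
  26  12  11  17  22  18  12  20  17  22  16  20  59 135 174 199 189 173
 167 170 168 165]
205 [152 154 152 151 154 141  99  57  50  66  88  95  97  81  74  66  66  53
  27  14  20  19  25  20  21  22  19  19  18  37  92 152 186 196 195 190
 187 177 174 167]
206 [150 148 153 152 154 139 108  63  52  74  85  86  83  80  72  77  80  49
  24  18  23  24  29  25  25  26  25  18  15  47 105 169 192 195 192 194
 193 187 188 183]
207 [145 154 155 152 150 142 113  71  44  66  83  86  81  81  72  85  83  47
  27  18  15  23  25  23  22  22  18  23  28  60 114 173 188 194 193 190
 190 198 193 191]
208 [155 154 152 152 153 148 128  85  57  71  82  84  82  76  78  84  75  47
  20  24  21  16  24  34  31  41  40  39  40  62 106 159 184 189 187 188
 189 189 195 192]
209 [151 152 150 150 152 14
[... 1463 characters left out ...]
 [226 228 217 197 183 160 125  60  19  16  16  25  17  18   7  17  11  17
  16  15  17  19  11  17  11  13  14  12  12   9  24  24  22  21  17  15
  20  23  25  19  20  22]
222 [210 224 229 237 246 246 192  89  19   6  24  20  23  17  21  24  26  22
  24  24  17  28  28  22  26  21  13  16  11   5  17  21  25  26  22  18
  23  15  19  23  14  24]
225 [201 227 222 233 246 250 243 163  52   9  15  18  21  41  70  97 106 112
 103 108 109 103 107 109 105 105 100  69  35  22  18  16  23  20  14  22
  18  26  27  15  22  14]
228 [171 212 226 228 237 247 245 187  84  22  13  19  24  16  20  18  18  26
  16  18  26  24  22  23  18  11  25  25  23  20  19  26  23  27  24  22
  13  27  21  22  22  27]
```

```bash
python3 - <<'E'
from h import *
a=np.radians(-6.58);o=np.array([.5714,.0044]);c,s=np.cos(a),np.sin(a)
W=lambda x,y,z:(o[0]+c*x-s*y,o[1]+s*x+c*y,z)
for x in (.024,.028,.032):
  for z in (.08,.085,.089): print(x,z,proj("scene",W(x,.14,z)).round(2),proj("scene",W(x,.14-.033,z)).round(1),proj("scene",W(x,.14+.033,z)).round(1))
for y in (.055,0,-.055):print(proj("scene",W(.036,y,.113)),proj("scene",W(-.036,y,.113)))
im=cv2.imread("pics/scene11.png");m=cv2.inRange(im,(200,200,200),(255,255,255))
crop(im,290,190,360,250,10,"c17")
E
```

```text
0.024 0.08 [328.8  228.33] [315.7 228.3] [341.9 228.4]
0.024 0.085 [329.11 227.1 ] [315.9 227. ] [342.3 227.2]
0.024 0.089 [329.35 226.11] [316.1 226. ] [342.6 226.2]
0.028 0.08 [329.02 229.6 ] [315.9 229.5] [342.2 229.7]
0.028 0.085 [329.33 228.36] [316.1 228.3] [342.5 228.4]
0.028 0.089 [329.58 227.37] [316.3 227.3] [342.8 227.4]
0.032 0.08 [329.24 230.87] [316.  230.8] [342.4 230.9]
0.032 0.085 [329.55 229.64] [316.3 229.6] [342.8 229.7]
0.032 0.089 [329.8  228.64] [316.5 228.6] [343.1 228.7]
[296.61878806 223.69898817] [294.30437254 201.60089833]
[273.98550862 223.59974289] [272.75754098 201.49981031]
[251.33800183 223.50043523] [251.19781579 201.3986618 ]
```

View pics/c17.png

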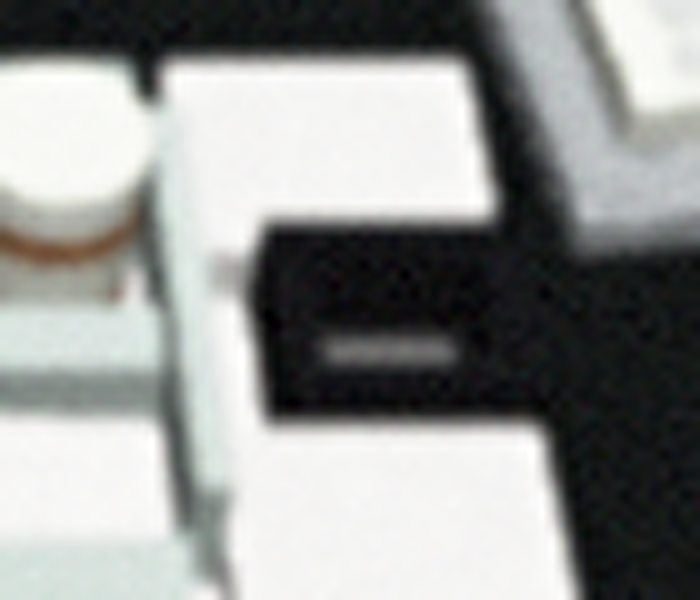

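```bash
python3 - <<'E'
from h import *
a=np.radians(-6.58);o=np.array([.5714,.0044]);c,s=np.cos(a),np.sin(a)
W=lambda x,y,z:(o[0]+c*x-s*y,o[1]+s*x+c*y,z)
im=cv2.cvtColor(cv2.imread("pics/scene4.png"),cv2.COLOR_BGR2GRAY).astype(int)
for x in(-.05,-.036,.026,.036):
  for y in(-.0275,.0275):
    p=proj("scene",W(x,y,.075));v=int(round(p[1]));u=int(p[0]);print((x,y),p.round(2),"cols",u-5,im[v,u-5:u+6])
# ridge rows, fixed jaw top edges
for y in (-.055,0,.055):
    p=[proj("scene",W(x,y,.075)).round(1) for x in(.062,.010,-.010,-.062)];print(y,[tuple(q) for q in p]);u=int(p[1][0]);print(im[200:252,u])
for n in ("top","scene"): print(n,[proj(n,W(0,y,.095)).round(1) for y in(.081,.091)])
E
```

```text
(-0.05, -0.0275) [261.4  207.09] cols 256 [141 143 143 140 144 147 175 183 162 141 136]
(-0.05, 0.0275) [282.19 207.18] cols 277 [140 139 141 135 140 143 165 171 158 137 138]
(-0.036, -0.0275) [261.52 211.12] cols 256 [243 241 243 240 242 237 220 225 238 240 243]
(-0.036, 0.0275) [282.5  211.22] cols 277 [232 233 234 232 224 194 179 211 234 234 232]
(0.026, -0.0275) [262.07 229.9 ] cols 257 [151 149 150 150 152 154 166 184 168 147 148]
(0.026, 0.0275) [283.93 230.  ] cols 278 [148 151 154 150 150 144 145 166 177 158 149]
(0.036, -0.0275) [262.16 233.08] cols 257 [244 246 245 245 243 237 211 221 240 245 245]
(0.036, 0.0275) [284.17 233.17] cols 279 [245 246 247 248 240 197 182 223 245 247 246]
-0.055 [(np.float64(251.2), np.float64(241.5)), (np.float64(251.1), np.float64(224.9)), (np.float64(251.1), np.float64(218.8)), (np.float64(251.0), np.float64(203.6))]
[223 224 225 223 218 192 153 138 137 160 211 243 247 245 244 245 245 244
 245 244 238 232 225 229 229 229 203 162 139 137 153 193 237 244 244 244
 245 243 245 245 245 245 245 239 231 225 226 225 222 224 227 224]
0 [(np.float64(273.6), np.float64(241.6)), (np.float64(272.7), np.float64(225.0)), (np.float64(272.4), np.float64(218.9)), (np.float64(271.6), np.float64(203.7))]
[222 223 225 225 215 192 163 142 140 147 191 236 246 245 244 246 245 246
 246 244 239 231 227 224 226 226 206 162 137 131 149 190 235 244 245 245
 245 246 245 245 246 245 245 237 230 225 223 222 223 219 223 224]
0.055 [(np.float64(296.0), np.float64(241.7)), (np.float64(294.4), np.float64(225.0)), (np.float64(293.7), np.float64(219.0)), (np.float64(292.2), np.float64(203.8))]
[225 222 226 226 217 188 158 138 142 150 191 235 245 246 246 245 246 244
 244 245 241 229 225 225 226 222 201 161 137 133 147 189 236 247 247 247
 246 246 245 247 246 246 245 237 225 223 222 222 222 221 221 225]
top [array([219.4, 171.1]), array([216.3, 170.8])]
scene [array([305.1, 217. ]), array([309. , 217.1])]
```

```bash
python3 -m inch '[[[1,2,-1,0],[1,4,-2,0],[1,6,-2,0],[1,7,-2,0],[1,7,-2,0],[1,7,-2,0]]]'; python3 - <<'E'
from h import *
go(.5874,.1445,.0955,-6.6)
E
python3 -m inch '[[[0,2,0,0],[0,3,0,0],[0,5,0,0],[0,6,0,0],[0,7,0,0],[0,8,0,0],[0,8,0,0]]]'; python3 - <<'E'
from h import *
go(.5874,.1445,.0955,-6.6)
print(env.get_state()["ft_torque"])
E
```

```text
clock: 53.8
tcp_pos: [0.5865, 0.1449, 0.1342]
orientation: [0.468, -0.468, 0.53, -0.53]
wrist_force: [-0.8, 0.2, -1.0]
finger_gap: 0.0393
t 53.8 tcp [0.5865 0.1449 0.1342] zaxis yaw -7.0 gap 39.3 F [-0.8  0.2 -1. ] j6 1.8
shift mm [ 0.2 38.7  0.9] spin -0.4
clock: 54.5
tcp_pos: [0.5864, 0.1448, 0.1261]
orientation: [0.468, -0.468, 0.53, -0.53]
wrist_force: [0.3, -1.2, -1.6]
finger_gap: 0.0392
t 54.5 tcp [0.5864 0.1448 0.1261] zaxis yaw -7.0 gap 39.2 F [ 0.3 -1.2 -1.6] j6 1.8
shift mm [ 0.2 30.6  1. ] spin -0.4
[0.00448641 0.02598167 0.00342735]
```

```bash
python3 -m inch '[[[0,1,0,0],[0,2,0.5,0],[0,3,0.5,0],[0,4,0.5,0],[0,5,0.5,0],[0,6,0.5,0],[0,6,0.5,0]]]'; python3 - <<'E'
from h import *
go(.5874,.1445,.0955,-6.6)
print(env.get_state()["ft_torque"])
E
```

```text
clock: 55.2
tcp_pos: [0.5869, 0.1448, 0.12]
orientation: [0.468, -0.468, 0.53, -0.53]
wrist_force: [0.3, 0.3, -0.9]
finger_gap: 0.0393
t 55.2 tcp [0.5869 0.1448 0.12  ] zaxis yaw -7.0 gap 39.3 F [ 0.3  0.3 -0.9] j6 1.8
shift mm [ 0.2 24.5  0.5] spin -0.4
[ 0.02599471 -0.03316161 -0.00895981]
```

Past the lead-in with no contact force. Continuing down.

```bash
python3 -m inch '[[[0,1,0,0],[0,3,0,0],[0,4,0,0],[0,6,0,0],[0,8,0,0],[0,9,0,0],[0,10,0,0],[0,10,0,0]]]'; python3 -m inch '[[[0,2,0,0],[0,4,0,0],[0,6,0,0],[0,8,0,0],[0,10,0,0],[0,12,0,0],[0,12,0,0]]]'; python3 - <<'E'
from h import *
go(.5874,.1445,.0955,-6.6)
print(env.get_state()["ft_torque"])
E
```

```text
clock: 56.0
tcp_pos: [0.5869, 0.1448, 0.11]
orientation: [0.468, -0.468, 0.53, -0.53]
wrist_force: [0.1, 0.2, -1.2]
finger_gap: 0.039
clock: 56.7
tcp_pos: [0.5868, 0.1448, 0.0978]
orientation: [0.468, -0.469, 0.53, -0.53]
wrist_force: [-0.1, -0.2, -1.9]
finger_gap: 0.0392
t 56.7 tcp [0.5868 0.1448 0.0978] zaxis yaw -7.0 gap 39.2 F [-0.1 -0.2 -1.9] j6 1.8
shift mm [0.2 2.3 0.6] spin -0.4
[0.08637374 0.00887065 0.02798502]
```

Free of contact, 2 mm from home. Seating it gently.

```bash
python3 -m inch '[[[0,1,0,0],[0,1.5,0,0],[0,2,0,0],[0,2.5,0,0],[0,3,0,0],[0,3,0,0]]]'; python3 - <<'E'
from h import *
go(.5874,.1445,.0955,-6.6)
E
```

```text
clock: 57.3
tcp_pos: [0.5871, 0.1448, 0.0958]
orientation: [-0.469, 0.468, -0.53, 0.53]
wrist_force: [-1.3, -0.9, 2.2]
finger_gap: 0.0392
t 57.3 tcp [0.5871 0.1448 0.0958] zaxis yaw -7.0 gap 39.2 F [-1.3 -0.9  2.2] j6 1.8
shift mm [0.2 0.3 0.3] spin -0.4
```

```bash
python3 -m inch '[[[0,1,0,0],[0,2,0,0],[0,2,0,0]]]'; python3 -m inch '[[[0,-2,0,0],[0,-2,0,0]]]';python3 -m inch '[[[0,0,0,0],[0,0,0,0],[0,0,0,0],[0,-10,0,0],[0,-35,0,0],[0,-70,0,0],[0,-100,0,0],[0,-128,0,0],[0,-128,0,0]]]' 60; python3 - <<'E'
from h import *
go(.42,.45,.3,-6.6)
E
```

```text
clock: 57.6
tcp_pos: [0.5871, 0.1448, 0.0957]
orientation: [-0.469, 0.468, -0.529, 0.53]
wrist_force: [-5.2, -1.3, 14.5]
finger_gap: 0.0394
clock: 57.8
tcp_pos: [0.5874, 0.1448, 0.0958]
orientation: [-0.469, 0.468, -0.529, 0.53]
wrist_force: [-1.2, 0.1, 5.3]
finger_gap: 0.0395
clock: 58.7
tcp_pos: [0.5894, 0.1451, 0.2288]
orientation: [-0.471, 0.466, -0.528, 0.531]
wrist_force: [0.1, -0.0, 0.6]
finger_gap: 0.0601
t 58.7 tcp [0.5894 0.1451 0.2288] zaxis yaw -7.0 gap 60.1 F [ 0.1 -0.   0.6] j6 1.8
shift mm [-282.1  -72.3 -204.8] spin -0.4
```

Retreat to free space and take a final look.

```bash
python3 -m inch '[[[-15,-10,-11,0],[-50,-30,-36,0],[-88,-50,-63,0],[-125,-60,-90,0],[-162,-70,-117,0],[-200,-70,-145,0],[-235,-70,-170,0],[-260,-70,-190,0],[-280,-70,-203,0],[-280,-70,-203,0]]]'; python3 - <<'E'
from h import *
t=shot("top","top13");s=shot("scene","scene13")
crop(t,180,130,310,220,6,"c18");crop(s,200,180,360,280,5,"c19")
go(.42,.45,.3,-6.6)
E
```

```text
clock: 59.7
tcp_pos: [0.4167, 0.4502, 0.2925]
orientation: [0.469, -0.47, 0.529, -0.528]
wrist_force: [0.6, 0.4, 0.8]
finger_gap: 0.0602
t 59.8 tcp [0.4186 0.4479 0.2927] zaxis yaw -6.9 gap 59.9 F [ 0.4 -0.3  0.5] j6 2.38
shift mm [-2.3 -7.3  1.1] spin -0.3
```

View pics/c18.png

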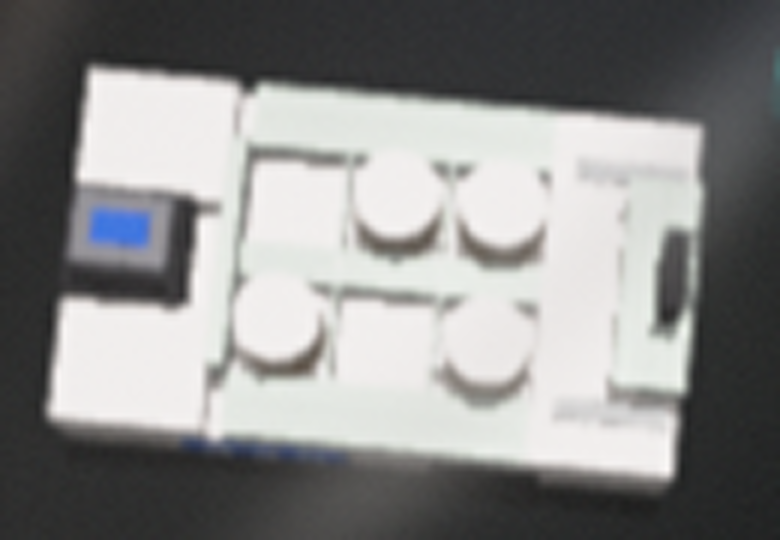

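View pics/c19.png

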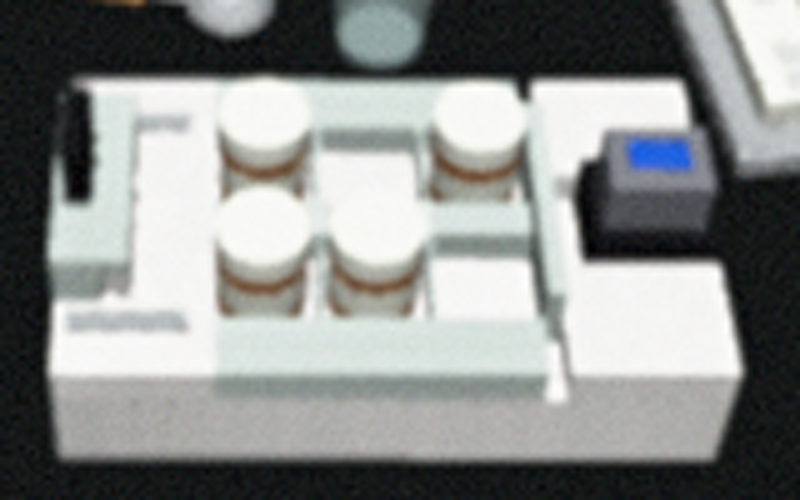

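View pics/scene13.png

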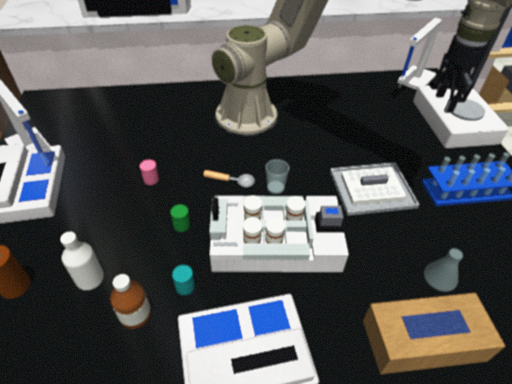

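```bash
python3 - <<'E'
from workcell import env
print(env.hand_in())
E
```

```text
the job is handed in; nothing more can be done
None
```

The changeover is finished and handed in at about 60 s on the clock; the hand-in gives no verdict.

**What I did:**
- **Jaw:** pulled it about 51 mm, until it met its stop.
- **Block:** laid it in the tray within about 5 mm of the tray's centre.
- **Jars:** there were four on the bench, and they went into pocket positions (x, y in mm) (-36, +55), (+36, 0), (+36, -55) and (-36, -55).
- **Plug:** went into the socket with no side force and was pressed with 14.5 N. The tool stopped at 95.7 mm, against 95.5 mm expected for fully home.

**Last checks:** the final pictures show the jaw open, the block in the tray, four upright jars in separate pockets and the plug seated. The beaker, wash bottle and look-alikes look to be where they started. The gripper is in free space with no contact force.

**Disagreements:** the two cameras differed by about 1–2 pixels (3–5 mm) at the shaker. I positioned from the top camera and confirmed each placement by contact force. I did not measure the final block, jar and plug poses numerically from the last images.

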